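# Charge the batch loader and hold its spring gate open at the mark

### The job

Tip all four motor bells from the scoop tray into the hopper of the batch loader while its gate is shut, and stand the empty tray upright on the bench again. Then pull the spring-return gate out until its pointer stands level with the set mark on the rail, so that all the bells drop into the box below, and keep holding it there: the program finishes while the gripper is still holding the gate. Leave the mark where it is set and do not disturb the other things on the bench.

Things in the scene. Friction and masses are not known exactly. Their poses are not given: they have to be found in the camera images.
- loader: Batch loader bolted to the bench (place and yaw vary): grey sheet-metal hopper on posts over a white open catch box, on a 170 x 150 mm base plate. Origin: centre of the plate's underside, below the hopper's middle; z up. The gate, the hopper's floor, pulls out level along the loader's own -y on two rails at x = -58 and +58 mm, 68 mm high, that end in a foot at y = -250 mm.
- hopper_mouth (a point): Centre of the hopper's mouth at rim height, 135 mm above the bench, above the loader's origin. The mouth is 110 (loader x) x 106 mm (y) inside; the two y sides slope in to a throat 110 x 52 mm that ends on the gate, whose top is 73 mm above the bench.
- box_floor (a point): Middle of the catch box's inner floor, 10 mm above the bench; the box is 132 (x) x 112 mm (y) inside, rim at 60 mm.
- gate (a joint): How far the spring gate is out, in m: 0 shut, 0.10 fully out. A spring pulls it shut: about 4 N when shut, rising by 1 N per 10 mm; it snaps back if let go.
- gate_grip (a point): Grip point amid the gate's pull plate, moves with the gate: upright steel plate 40 mm wide (loader x), 8 mm thick (loader y, the pull direction), top edge 128 mm above the bench. This point: 105 mm up and, gate shut, at x = 0, y = -125 mm in the loader's frame. The gate's sheet below it has its top at 73 mm (77 mm by the plate's foot). 67 mm free between plate and hopper.
- gate_pointer (a point): Tip of the gate's pointer, a thin dark steel finger 3 mm thick on the gate's edge at the loader's +x side, 76 mm above the bench; moves with the gate. With the gate shut it lies at x = 68, y = -100 mm in the loader's frame.
- mark (a point): The set mark: thin upright black plate (3 mm thick along y, 16 wide, 28 tall) on a small black clip on the rail on the loader's +x side. This point: on the plate at pointer height, x = 70 mm in the loader's frame; along the pull (-y) it lies 58 to 80 mm beyond the shut gate's pointer, the travel needed. The pointer passes beside it without touching. Axes as the loader's.
- tray: Grey plastic scoop tray, loose, 0.14 kg, 130 (own x) x 70 mm, side and back walls 30 high, floor 4 thick. Origin: centre of underside, z up. The -x end is an open spout, no end wall: the floor's last 30 mm rise 5. Upright grip plate at the +x end: 8 thick (x 57 to 65), 40 wide (y), top 85 mm above the underside. Tipped spout-down by about 60 degrees the bells slide out.
- tray_grip (a point): Mid-plate grip point on the tray's grip plate, at (61, 0, 66) mm in the tray's frame.
- tray_spout (a point): Middle of the spout's edge, at (-65, 0, 9) mm in the tray's frame.
- bell1: One of four like motor bells: aluminium drum 22 mm in diameter, 14 mm tall, with an 8 mm stub 5 mm tall on top; 0.02 to 0.04 kg; stands in the tray. Origin: centre of its underside.
- bell2: One of four like motor bells: aluminium drum 22 mm in diameter, 14 mm tall, with an 8 mm stub 5 mm tall on top; 0.02 to 0.04 kg; stands in the tray. Origin: centre of its underside.
- bell3: One of four like motor bells: aluminium drum 22 mm in diameter, 14 mm tall, with an 8 mm stub 5 mm tall on top; 0.02 to 0.04 kg; stands in the tray. Origin: centre of its underside.
- bell4: One of four like motor bells: aluminium drum 22 mm in diameter, 14 mm tall, with an 8 mm stub 5 mm tall on top; 0.02 to 0.04 kg; stands in the tray. Origin: centre of its underside.
- tape: Bystander: roll of black tape, 70 mm across, 19 mm high. Origin: centre of its underside.
- driver: Bystander: screwdriver lying flat, black handle.
- jar: Bystander: glass jar, 56 mm across, 75 mm tall. Origin: centre of its underside.
- quad: Bystander: small white four-rotor drone, 190 x 190 x 40 mm. Origin: centre of its underside.
- battery: Bystander: black battery pack 75 x 36 x 26 mm. Origin: centre of its underside.
- wrench: Bystander: steel wrench lying flat.
- carton: Bystander: small cardboard carton 90 x 120 x 55 mm. Origin: centre of its underside.
Things that resemble listed ones, but are neither listed nor needed, are in the scene too. What is shaped like the tray but white is not meant.

How it is judged (in metres and radians):
On the way, in this order (a step that is already met when the one before it is completed fails the run):
1. all four bells lie in the hopper on the shut gate (x of bell1 in the frame of loader between -0.056 and 0.056 m and y of bell1 in the frame of loader between -0.056 and 0.056 m and z of bell1 in the frame of loader between 0.07 and 0.135 m and x of bell2 in the frame of loader between -0.056 and 0.056 m and y of bell2 in the frame of loader between -0.056 and 0.056 m and z of bell2 in the frame of loader between 0.07 and 0.135 m and x of bell3 in the frame of loader between -0.056 and 0.056 m and y of bell3 in the frame of loader between -0.056 and 0.056 m and z of bell3 in the frame of loader between 0.07 and 0.135 m and x of bell4 in the frame of loader between -0.056 and 0.056 m and y of bell4 in the frame of loader between -0.056 and 0.056 m and z of bell4 in the frame of loader between 0.07 and 0.135 m and value of joint gate below 0.008 m), for 0.2 s.
2. the empty tray stands upright on the bench, let go (height (world z) of tray below 0.006 m and angle between tray's own z axis and vertical below 0.08 rad and linear speed of tray below 0.02 m/s and contact force between tray and the arm below 0.3 N and x of bell1 in the frame of loader between -0.056 and 0.056 m and y of bell1 in the frame of loader between -0.056 and 0.056 m and z of bell1 in the frame of loader between 0.07 and 0.135 m and x of bell2 in the frame of loader between -0.056 and 0.056 m and y of bell2 in the frame of loader between -0.056 and 0.056 m and z of bell2 in the frame of loader between 0.07 and 0.135 m and x of bell3 in the frame of loader between -0.056 and 0.056 m and y of bell3 in the frame of loader between -0.056 and 0.056 m and z of bell3 in the frame of loader between 0.07 and 0.135 m and x of bell4 in the frame of loader between -0.056 and 0.056 m and y of bell4 in the frame of loader between -0.056 and 0.056 m and z of bell4 in the frame of loader between 0.07 and 0.135 m), for 0.2 s.
At the end, for the whole second after the job is handed in: The gate is held by the fingers (contact over 2 N, at rest), its pointer within 5 mm of the mark along the pull; all four bells lie in the catch box; the tray stands upright on the bench (within 6 mm of it, tilt below 0.08 rad), not touched by the robot or leaning on the gate (x of bell1 in the frame of loader between -0.067 and 0.067 m and y of bell1 in the frame of loader between -0.057 and 0.057 m and z of bell1 in the frame of loader between 0.006 and 0.06 m and x of bell2 in the frame of loader between -0.067 and 0.067 m and y of bell2 in the frame of loader between -0.057 and 0.057 m and z of bell2 in the frame of loader between 0.006 and 0.06 m and x of bell3 in the frame of loader between -0.067 and 0.067 m and y of bell3 in the frame of loader between -0.057 and 0.057 m and z of bell3 in the frame of loader between 0.006 and 0.06 m and x of bell4 in the frame of loader between -0.067 and 0.067 m and y of bell4 in the frame of loader between -0.057 and 0.057 m and z of bell4 in the frame of loader between 0.006 and 0.06 m and height (world z) of tray below 0.006 m and angle between tray's own z axis and vertical below 0.08 rad and linear speed of tray below 0.02 m/s and contact force between tray and the arm below 0.3 N and y of gate_pointer in the frame of mark between -0.005 and 0.005 m and velocity of joint gate between -0.01 and 0.01 m/s and contact force between the fingers and gate above 2 N and contact force between tray and gate below 0.3 N); the arm keeps its last pose, push and grip.
It fails at once if the mark is shifted (over 4 mm) (distance of mark from where it was at the start of the episode above 0.004 m).
It fails at once if another thing on the bench is disturbed (moved over 30 mm) (distance of any of tape, driver, jar, quad, battery, wrench, carton from where it was at the start of the episode above 0.03 m).
It also fails if it takes over 69 s, if anything falls off the work surface, if the arm or the gripper's body presses on something with over 40 N, if the wrist force passes 120 N, or if a joint passes its speed limit or range.

### The arm

A 6-joint arm with a two-finger parallel gripper is mounted at the origin on the work surface. World frame = base frame: x ahead of the robot, y to its left, z up, the work surface at z = 0. Lengths are in m, angles in degrees, forces in N, time in s.
With the tool pointing down it reaches from about 0.35 to 0.875 m from the base axis. Payload 4.2 kg.
Tool frame: the origin (TCP) lies at the very end of the fingers, on their centre line; the grasp point (between the pads) lies r.pinch_z behind it (r.pinch_z is the distance from the TCP to the grasp point, in m); y points along the fingers, z is the direction in which the jaws open and shut, and the axes are right-handed (so a half turn about y gives the same grasp; the last joint's range is limited). The gripper opens to 87 mm and grips with 3 to 60 N. Pads are 19 mm wide; open, the fingers measure 117 mm over their backs; the gripper's body (75 mm by 190 mm) begins 51 mm behind the grasp point.
Start: joints at [90.562, 22.042, 0.453, 0, -68.411, -14.817], TCP at [0.154, 0.606, 0.223] pointing down, gripper open.
Joint ranges: [-179.83, 179.83], [-69.29, 118.12], [-61.27, 80.66], [-181.25, 117.63], [-171.15, -9.14], [-177.46, 177.46]. Speed limits (degrees/s): [159.86, 159.86, 180, 180, 180, 180].

### API

Orientations are given as a 3x3 rotation matrix whose columns are the frame's x, y, z axes.
In Python, from station import sense, capture, camera_params, r gives the robot as it stands.
- The arm moves only by the tool move_arm, never from a script. Its argument "increments" is text: rows parted by semicolons, each of 7 numbers parted by spaces: the closure, from -1 (fully open) to 1 (shut), so that 0 is half open, then the shift along the tool's x, y, z in m, then the turn, a rotation vector about the tool's x, y, z in rad. In form: hand x y z wx wy wz; .... A call has 1 to 8 rows; each row is the pose to reach, as a shift and turn from the pose commanded when the call began, along the tool's axes at that moment; what a row does not reach only later rows make up. A row lasts 1/10 s, in which the tool goes at most 50 mm and 8.59 degrees, less where a joint would pass 70% of its speed; a pose out of reach is approached as far as the arm can. A call with a gripper value outside its range is refused whole. The fingers move at their own pace and stop on an object; the grip force is fixed at half the most. Time passes only in rows, so rows that repeat a pose let the fingers close. It gives the time, the measured TCP pose, the force and the opening at its end, in the units of the state.
- sense(): the state, without advancing time (a new reading comes with each control period).
- capture(name): name is "scene" or "top"; returns (picture, depth): 400x640x3 uint8, red, green, blue; 400x640 float32, m along the optical axis (not along the pixel's ray), 0 where there is no reading.
- camera_params(name): a dict with "fx", "fy", "cx", "cy" (pixels), "distortion" ([k1, k2, p1, p2, k3] as OpenCV has them; the pictures are not rectified), "xyz" and "orientation" of the camera in the world. Camera axes: x right, y down, z forward; pixel columns grow to the right and rows downward; lengths in m; the calibration is good to about 2 mm. A picture is of the moment at which its call begins. camera_params takes no time and is no camera call.
- r.finish_job(): hands the job in, once; it reports no verdict.
The state is a dict: "time_s": time; "joints": joint angles; "joint_velocities": joint speeds; "effort": joint torques, N m; "tcp_pos": TCP position; "ee_rot": TCP orientation; "wrist_force": force on the tool from outside, world axes, zero at the start; "moment": the same for the moment, N m; "gripper_width": opening from 0.0 (shut) to 1.0 (fully open).
Only numpy, scipy, OpenCV 4.12 (cv2) and the standard library are available. Lean on these libraries where they do the work, as an engineer would, in place of code of your own. Each camera call takes 0.05 s, during which the arm holds its last target.

## Working session

There is one attempt and no reset: what is moved stays moved. The work goes in short steps, Python scripts to look and compute and a tool call to move; the robot and the scene stay as the last step left them, time stands still between calls to the robot, and variables do not carry over. Pictures are saved under pics/ and viewed, and the job is handed in when it is done.

Besides the shell and the picture viewer there is one more tool, called after "Emit:" as name(argument=value, ...) on one line, values as JSON. move_arm: Moves the arm, as the interface text tells. Its arguments: {"type":"object","properties":{"increments":{"type":"string"}},"required":["increments"]}

```bash
ls; mkdir -p pics; cat > h.py <<'E'
import numpy as np,cv2
from station import sense,capture,camera_params,r
def save(n,im): cv2.imwrite('pics/'+n+'.png',cv2.cvtColor(im,cv2.COLOR_RGB2BGR))
def ray(cam,px):
    p=camera_params(cam);K=np.array([[p['fx'],0,p['cx']],[0,p['fy'],p['cy']],[0,0,1.]])
    u=cv2.undistortPoints(np.array(px,float).reshape(-1,1,2),K,np.array(p['distortion'],float)).reshape(-1,2)
    d=np.c_[u,np.ones(len(u))]@np.array(p['orientation']).T
    return np.array(p['xyz']),d
def plane(cam,px,z):
    o,d=ray(cam,px); return o+d*((z-o[2])/d[:,2])[:,None]
def cloud(cam,dep):
    h,w=dep.shape;uv=np.stack(np.meshgrid(np.arange(w),np.arange(h)),-1).reshape(-1,2)
    o,d=ray(cam,uv);P=(o+d*dep.reshape(-1,1)).reshape(h,w,3);P[dep==0]=np.nan
    return P
def proj(cam,X):
    p=camera_params(cam);K=np.array([[p['fx'],0,p['cx']],[0,p['fy'],p['cy']],[0,0,1.]])
    R=np.array(p['orientation']).T
    return cv2.projectPoints(np.array(X,float).reshape(-1,1,3),cv2.Rodrigues(R)[0],-R@np.array(p['xyz']),K,np.array(p['distortion'],float))[0].reshape(-1,2)
E
python3 - <<'E'
from h import *
for n in('scene','top'):
    im,d=capture(n);save(n+'0',im);np.savez(n+'0.npz',im=im,d=d);p=camera_params(n);print(n,p['xyz'],np.round(p['orientation'],3).tolist(),p['fx'])
s=sense();print(s,r.pinch_z)
E
```

```text
pics
scene [1.11263253 0.36516075 0.82273221] [[-0.538, 0.575, -0.616], [0.843, 0.363, -0.398], [-0.006, -0.733, -0.68]] 410.8559747578937
top [ 0.26160202 -0.04376405  1.26356714] [[-0.025, -0.986, 0.165], [-0.999, 0.022, -0.023], [0.019, -0.166, -0.986]] 401.28813430730946
{'time_s': 0.1, 'joints': array([ 9.05622250e+01,  2.20859616e+01,  3.87157932e-01, -2.55272521e-02,
       -6.84100455e+01, -1.48161368e+01]), 'joint_velocities': array([-0.05603825, -0.08311585,  0.25865842, -0.00314639,  0.02050927,
        0.14399057]), 'effort': array([ 1.41520509e-04, -3.91687918e+01,  1.87934411e+01,  4.23185483e+00,
        1.34560498e-02, -7.15254782e-05]), 'tcp_pos': array([0.15374148, 0.60524142, 0.22156951]), 'ee_rot': array([[-9.69173643e-01, -3.95615133e-04, -2.46378352e-01],
       [ 2.46378655e-01, -1.90371513e-03, -9.69171777e-01],
       [-8.56151748e-05, -9.99998110e-01,  1.94250165e-03]]), 'wrist_force': array([-0.08810519, -0.11304448,  0.15094638]), 'moment': array([-0.01222653, -0.0155437 , -0.00129382]), 'gripper_width': 1.0015029263470268} 0.0187
```

View pics/scene0.png

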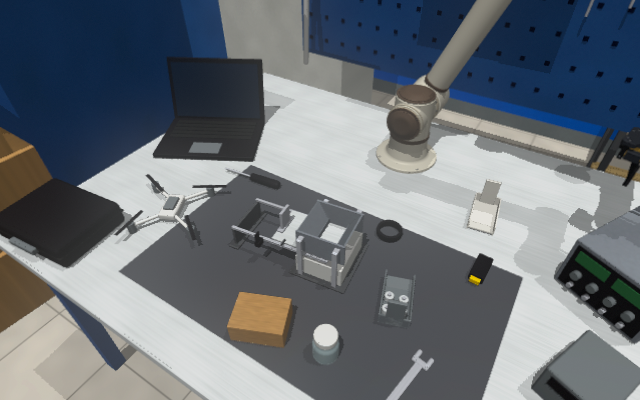

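View pics/top0.png

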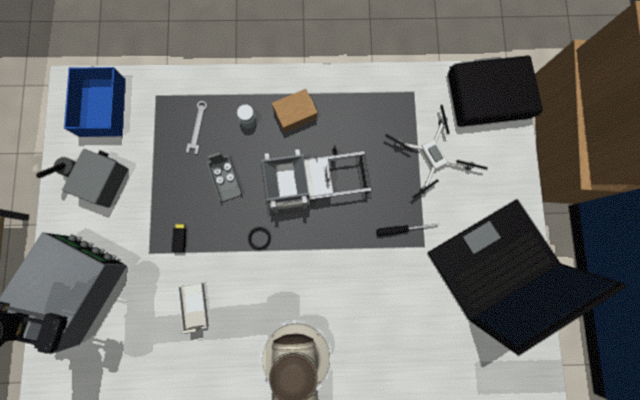

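```bash
python3 - <<'E'
from h import *
a=np.load('top0.npz')['im'];b=np.load('scene0.npz')['im']
c=cv2.resize(a[130:230,190:390],None,fx=4,fy=4,interpolation=cv2.INTER_CUBIC);save('tc',c)
c=cv2.resize(b[180:340,220:430],None,fx=3.8,fy=3.7,interpolation=cv2.INTER_CUBIC);save('sc',c)
E
```

```text
(no output)
```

View pics/tc.png

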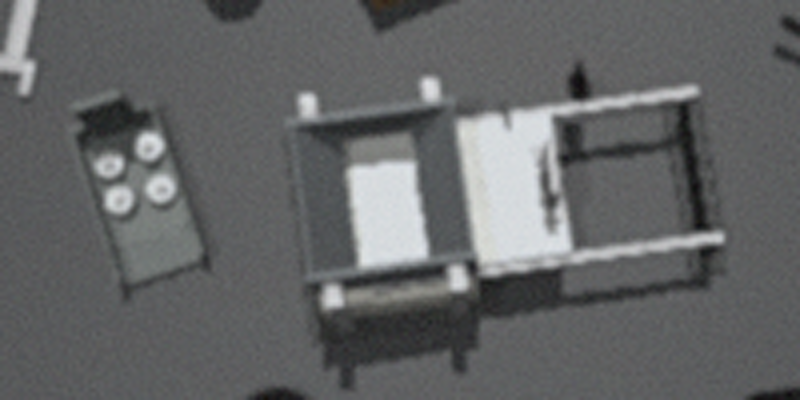

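View pics/sc.png

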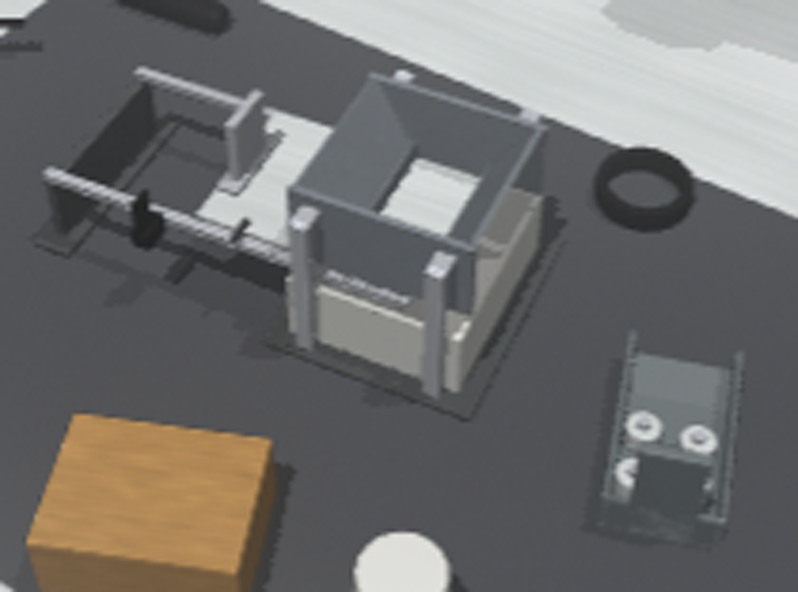

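The tray candidates in the top view are the grey one at (225,178), with four bells in it, and the white one at (193,307). The grey one with the bells is meant, and the crop confirms it. Its grip plate is at the far end. The loader's mouth is at about top (285,178), its pull plate at (327,177) and its mark at (334,155).

```bash
python3 - <<'E'
from h import *
for n in('top','scene'):
    a=np.load(n+'0.npz');P=cloud(n,a['d']);
    m=np.isfinite(P[...,2]);
    def sel(x0,x1,y0,y1,z0,z1): return m&(P[...,0]>x0)&(P[...,0]<x1)&(P[...,1]>y0)&(P[...,1]<y1)&(P[...,2]>z0)&(P[...,2]<z1)
    print(n)
    g=P[int(330 if 0 else 0):,:]
    k=sel(.3,.8,-.3,.35,-.02,.02);print('bench z',np.median(P[k][:,2]))
    # approx loader centre
    k=sel(.35,.75,-.12,.12,.125,.145);q=P[k];print('rim',len(q),q.mean(0) if len(q) else '',np.median(q[:,2]) if len(q) else '')
    if len(q): print(cv2.minAreaRect(q[:,:2].astype(np.float32)*1000))
    k=sel(.35,.75,-.3,-.02,.085,.135);q=P[k];print('plate?',len(q),q.mean(0) if len(q) else '')
    if len(q): print(q.min(0),q.max(0))
    k=sel(.35,.75,-.3,-.02,.060,.08);q=P[k];print('rail/gate',len(q));print(cv2.minAreaRect(q[:,:2].astype(np.float32)*1000))
    # tray
    k=sel(.35,.8,.1,.3,.02,.1);q=P[k];print('tray',len(q));print(cv2.minAreaRect(q[:,:2].astype(np.float32)*1000))
    k=sel(.35,.8,.1,.3,.05,.1);q=P[k];print('tplate',len(q),q.mean(0),q.max(0));print(cv2.minAreaRect(q[:,:2].astype(np.float32)*1000))
print(plane('top',[[285,178],[225,178]],.0))
E
```

```text
top
bench z 0.0007784102040604424
rim 585 [0.52300521 0.01182652 0.13173836] 0.1319483995744397
((526.0814819335938, -16.427505493164062), (158.90945434570312, 188.6206817626953), 7.187589168548584)
plate? 402 [ 0.52045332 -0.04411941  0.12059844]
[ 0.44787661 -0.13206276  0.08576868] [ 0.6277983  -0.02011836  0.13499717]
rail/gate 1195
((605.8489990234375, -114.7962875366211), (292.85675048828125, 216.53076171875), 6.948901653289795)
tray 642
((562.8609619140625, 188.05616760253906), (416.239501953125, 158.295166015625), 1.7976391315460205)
tplate 325 [0.70857165 0.16453608 0.07330357] [0.77250443 0.25142949 0.09049705]
((677.4544677734375, 179.53819274902344), (52.95206069946289, 209.11062622070312), 61.53701400756836)
scene
bench z -0.00010126045354486024
rim 746 [0.53176509 0.01078311 0.13074467] 0.13142965879814655
((530.9202880859375, -14.506515502929688), (158.72708129882812, 191.50135803222656), 6.61584997177124)
plate? 752 [ 0.53156289 -0.04910832  0.11760552]
[ 0.45213434 -0.13409827  0.08522399] [ 0.62988972 -0.02000652  0.13499755]
rail/gate 1035
((553.6744384765625, -127.98890686035156), (150.91761779785156, 203.3468017578125), 7.342774391174316)
tray 1447
((568.2567138671875, 190.38970947265625), (412.6603088378906, 158.45733642578125), 2.139652729034424)
tplate 804 [0.70892529 0.17421748 0.07123804] [0.77350832 0.2566655  0.0884796 ]
((680.1011962890625, 184.87091064453125), (49.272396087646484, 207.5248565673828), 59.92560577392578)
[[0.55087523 0.0253734  0.        ]
 [0.55482663 0.2174784  0.        ]]
```

```bash
python3 - <<'E'
from h import *
Q=[]
A={}
for n in('top','scene'):
    a=np.load(n+'0.npz');P=cloud(n,a['d']);im=a['im']
    m=np.isfinite(P[...,2]);A[n]=(P,m,im)
    def sel(x0,x1,y0,y1,z0,z1): return m&(P[...,0]>x0)&(P[...,0]<x1)&(P[...,1]>y0)&(P[...,1]<y1)&(P[...,2]>z0)&(P[...,2]<z1)
    print(n)
    k=sel(.42,.65,-.06,.11,.128,.14);q=P[k];r=cv2.minAreaRect(q[:,:2].astype(np.float32)*1000);print('rim',len(q),r)
    k=sel(.42,.65,-.15,-.075,.09,.14);q=P[k];print('plate',len(q),q[:,2].max(),cv2.minAreaRect(q[:,:2].astype(np.float32)*1000))
    k=sel(.42,.68,-.26,-.13,.060,.08);q=P[k];print('rails',len(q),cv2.minAreaRect(q[:,:2].astype(np.float32)*1000))
    k=sel(.48,.66,.14,.27,.02,.095);q=P[k];print('tray',len(q),cv2.minAreaRect(q[:,:2].astype(np.float32)*1000))
    k=sel(.48,.66,.14,.27,.05,.095);q=P[k];print('tplate',len(q),q[:,2].max(),cv2.minAreaRect(q[:,:2].astype(np.float32)*1000))
    dark=im.max(-1)<45
    k=dark&sel(.56,.68,-.25,-.1,.062,.11);q=P[k];print('mark',len(q),q.mean(0),q.min(0),q.max(0))
    ys,xs=np.nonzero(k);print(xs.min(),xs.max(),ys.min(),ys.max())
E
```

```text
top
rim 434 ((520.3549194335938, 16.80445098876953), (154.76522827148438, 121.24605560302734), 7.187589168548584)
plate 60 0.13297339407231612 ((573.4675903320312, -114.34243774414062), (17.760234832763672, 111.63853454589844), 78.12408447265625)
rails 258 ((553.343994140625, -183.35809326171875), (147.38671875, 105.0796890258789), 1.0053678750991821)
tray 297 ((549.7020263671875, 215.6888885498047), (128.7216033935547, 70.67002868652344), 18.519052505493164)
tplate 82 0.09049705337924019 ((605.8201904296875, 233.42626953125), (8.675344467163086, 39.41157150268555), 21.075634002685547)
mark 20 [ 0.61541662 -0.13077699  0.07710174] [ 0.60988997 -0.13639674  0.07032735] [ 0.6248493  -0.12671449  0.10082549]
333 336 147 153
scene
rim 537 ((535.1812744140625, 19.288902282714844), (143.2103271484375, 124.5346450805664), 7.078398704528809)
plate 165 0.12907617455480702 ((576.86376953125, -114.09432220458984), (19.989933013916016, 111.1043930053711), 75.26117706298828)
rails 245 ((556.5985717773438, -183.81703186035156), (146.677978515625, 105.96417236328125), 0.6562756896018982)
tray 616 ((551.3523559570312, 217.3487548828125), (131.30076599121094, 72.14997100830078), 18.228633880615234)
tplate 245 0.08847959855487597 ((608.4031982421875, 236.3594207763672), (10.538593292236328, 41.58158493041992), 19.390911102294922)
mark 63 [ 0.62096509 -0.12826547  0.07567737] [ 0.60738408 -0.13427007  0.0626403 ] [ 0.62976872 -0.12378255  0.09732554]
255 262 233 245
```

```bash
python3 - <<'E'
from h import *
t=np.radians(7.1);R=np.array([[np.cos(t),-np.sin(t)],[np.sin(t),np.cos(t)]])
o=np.array([.53,.018])
for n in('top','scene'):
    a=np.load(n+'0.npz');P=cloud(n,a['d']);im=a['im']
    L=P.copy();L[...,:2]=(P[...,:2]-o)@R
    def sel(x0,x1,y0,y1,z0,z1): return (L[...,0]>x0)&(L[...,0]<x1)&(L[...,1]>y0)&(L[...,1]<y1)&(L[...,2]>z0)&(L[...,2]<z1)
    def st(nm,k,ax):
        q=L[k];print(nm,len(q),'pct',np.round(np.percentile(q,[2,10,50,90,98],axis=0)*1000,1).tolist())
    print(n)
    st('rim +y wall',sel(-.04,.04,.03,.09,.128,.142),1)
    st('rim -y wall',sel(-.04,.04,-.09,-.03,.128,.142),1)
    st('rim +x wall',sel(.03,.09,-.02,.02,.128,.142),1)
    st('rim -x wall',sel(-.09,-.03,-.02,.02,.128,.142),1)
    st('plate',sel(-.04,.04,-.15,-.11,.095,.14),1)
    st('plate top',sel(-.04,.04,-.15,-.11,.122,.14),1)
    st('rail+',sel(.03,.075,-.24,-.18,.06,.08),0)
    st('rail-',sel(-.075,-.03,-.24,-.18,.06,.08),0)
    st('mark',sel(.05,.095,-.20,-.15,.072,.11),0)
    # rail dir fit
    for s in((.03,.075),(-.075,-.03)):
        k=sel(*s,-.25,-.11,.055,.08);q=L[k];f=np.polyfit(q[:,1],q[:,0],1);print('slope deg',np.degrees(f[0]),'x at -.18',f@[-.18,1])
E
```

```text
top
rim +y wall 91 pct [[-39.7, 51.2, 128.4], [-33.5, 52.1, 129.2], [1.3, 55.8, 132.6], [31.7, 59.7, 136.0], [38.4, 60.2, 137.7]]
rim -y wall 81 pct [[-39.3, -59.9, 128.5], [-33.3, -59.2, 129.5], [1.4, -55.7, 133.5], [32.1, -52.3, 136.8], [38.5, -50.3, 139.3]]
rim +x wall 32 pct [[47.6, -18.4, 128.8], [47.7, -15.2, 129.8], [49.7, 0.3, 134.3], [51.8, 17.0, 137.0], [52.5, 19.6, 137.9]]
rim -x wall 27 pct [[-67.5, -18.6, 130.4], [-67.2, -15.6, 131.6], [-65.5, -0.1, 135.7], [-62.8, 14.5, 137.7], [-61.8, 17.4, 138.8]]
plate 51 pct [[-27.2, -128.5, 98.4], [-26.4, -127.4, 106.3], [-10.8, -123.5, 126.5], [5.6, -120.8, 130.0], [9.2, -120.7, 131.9]]
plate top 36 pct [[-26.5, -128.6, 123.0], [-24.0, -127.8, 125.1], [-8.9, -124.6, 127.3], [6.4, -121.5, 130.2], [9.2, -120.7, 132.2]]
rail+ 55 pct [[45.4, -237.7, 62.6], [46.2, -233.4, 63.8], [49.6, -208.6, 67.3], [53.1, -186.6, 70.5], [53.9, -183.1, 72.4]]
rail- 55 pct [[-70.0, -238.4, 63.4], [-69.6, -234.0, 65.4], [-66.2, -210.2, 68.0], [-62.6, -186.2, 70.2], [-62.0, -182.8, 71.5]]
mark 23 pct [[53.6, -176.7, 72.0], [61.5, -163.2, 72.1], [67.8, -1
[... 760 characters left out ...]
 [0.0, -121.1, 116.0], [14.7, -119.8, 126.9], [16.2, -119.2, 128.4]]
plate top 45 pct [[-23.0, -127.3, 122.1], [-20.6, -126.6, 123.1], [-1.6, -122.6, 126.1], [12.6, -120.2, 128.1], [15.0, -119.7, 128.9]]
rail+ 82 pct [[49.4, -238.2, 60.8], [50.6, -233.4, 62.1], [54.9, -209.9, 65.9], [57.2, -187.0, 67.5], [57.8, -182.5, 69.4]]
rail- 75 pct [[-67.9, -238.4, 60.8], [-66.0, -234.7, 61.5], [-61.1, -211.4, 65.0], [-58.5, -186.5, 68.2], [-57.2, -182.2, 69.2]]
mark 46 pct [[64.1, -161.3, 73.0], [66.4, -160.3, 74.4], [73.4, -158.0, 88.5], [80.1, -156.9, 97.8], [80.8, -156.4, 99.5]]
slope deg -1.3637877206568227 x at -.18 0.052495723749093635
slope deg 3.0436676668158924 x at -.18 -0.05543269170417994
```

```bash
cat >> h.py <<'E'
from scipy.spatial.transform import Rotation as Ro
def Rt(yaw,tilt=0):
    # tool orientation for tray yaw (deg), tilt spout-down (deg)
    y,t=np.radians([yaw,tilt]);c,s=np.cos(y),np.sin(y)
    R0=np.column_stack([[-s,c,0],[0,0,-1],[-c,-s,0]])
    return R0@Ro.from_rotvec([-t,0,0]).as_matrix()
def rel(p,R,s=None):
    s=s or sense();A=np.array(s['ee_rot']);
    return np.round(A.T@(np.array(p)-s['tcp_pos']),4),np.round(Ro.from_matrix(A.T@R).as_rotvec(),4)
def st():
    s=sense();print(s['time_s'],np.round(s['tcp_pos'],4),np.round(s['joints'],1),np.round(s['wrist_force'],1),round(s['gripper_width'],3))
E
python3 - <<'E'
from h import *
print(rel([.6075,.2355,.20],Rt(18.5)))
E
```

```text
(array([-0.5309,  0.0221,  0.2465]), array([-0.0017,  0.999 , -0.001 ]))
```

Emit:
move_arm(increments="-1 -0.03 0.001 0.014 0 0.06 0; -1 -0.07 0.003 0.033 0 0.13 0; -1 -0.11 0.004 0.051 0 0.21 0; -1 -0.15 0.006 0.07 0 0.28 0; -1 -0.19 0.008 0.088 0 0.36 0; -1 -0.23 0.009 0.107 0 0.43 0; -1 -0.27 0.011 0.125 0 0.51 0; -1 -0.30 0.012 0.139 0 0.57 0")

```text
time_s: 0.9
tcp_pos: [0.4117, 0.3951, 0.21]
ee_rot: [[-0.68, -0.001, -0.733], [0.733, -0.001, -0.68], [-0.0, -1.0, 0.001]]
wrist_force: [-0.0, 0.3, -0.0]
gripper_width: 1.0
```

```bash
python3 - <<'E'
from h import *
st();print(rel([.6075,.2355,.20],Rt(18.5)))
E
```

```text
0.9 [0.4117 0.3951 0.21  ] [ 60.1  17.3  -8.4  -0.  -64.3 -17.2] [-0.   0.3 -0. ] 1.0
(array([-0.2502,  0.01  , -0.035 ]), array([-0.0012,  0.425 , -0.0005]))
```

Emit:
move_arm(increments="-1 -0.04 0.002 -0.006 0 0.07 0; -1 -0.085 0.003 -0.012 0 0.14 0; -1 -0.13 0.005 -0.018 0 0.22 0; -1 -0.17 0.007 -0.024 0 0.29 0; -1 -0.21 0.008 -0.03 0 0.36 0; -1 -0.25 0.01 -0.035 0 0.425 0; -1 -0.25 0.01 -0.035 0 0.425 0; -1 -0.25 0.01 -0.035 0 0.425 0")

```text
time_s: 1.7
tcp_pos: [0.6068, 0.2375, 0.1994]
ee_rot: [[-0.32, -0.002, -0.948], [0.948, -0.001, -0.32], [-0.0, -1.0, 0.002]]
wrist_force: [-0.5, 1.2, 0.4]
gripper_width: 0.998
```

```bash
python3 - <<'E'
from h import *
st();print(rel([.6075,.2355,.047],Rt(18.5)))
im,d=capture('scene');save('s1',cv2.resize(im[100:340,250:530],None,fx=2.5,fy=2.5))
E
```

```text
1.7 [0.6068 0.2375 0.1994] [ 35.6  25.6   2.7  -0.  -67.2 -16.9] [-0.5  1.2  0.4] 0.998
(array([-0.0021,  0.1524, -0.0003]), array([-0.002 ,  0.0024, -0.0002]))
```

View pics/s1.png

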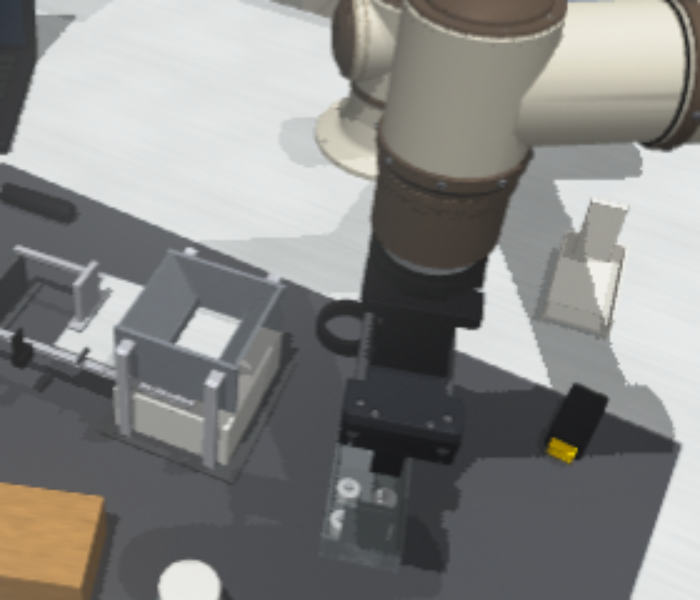

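The gripper is right over the tray's grip plate (crop (385,500)), with nothing close by, so I'm descending.

Emit:
move_arm(increments="-1 -0.002 0.025 0 0 0 0; -1 -0.002 0.05 0 0 0 0; -1 -0.002 0.075 0 0 0 0; -1 -0.002 0.1 0 0 0 0; -1 -0.002 0.125 0 0 0 0; -1 -0.002 0.145 0 0 0 0; -1 -0.002 0.152 0 0 0 0; -1 -0.002 0.152 0 0 0 0")

```text
time_s: 2.55
tcp_pos: [0.6063, 0.2372, 0.0479]
ee_rot: [[-0.323, -0.002, -0.946], [0.946, -0.001, -0.323], [-0.001, -1.0, 0.002]]
wrist_force: [0.2, -0.9, -0.7]
gripper_width: 1.0
```

```bash
python3 - <<'E'
from h import *
st();im,d=capture('scene');save('s2',cv2.resize(im[220:340,320:460],None,fx=5,fy=5))
im,d=capture('top');save('t2',cv2.resize(im[120:220,180:320],None,fx=5,fy=5))
E
```

```text
2.55 [0.6063 0.2372 0.0479] [ 35.6  33.7  -7.3  -0.  -49.2 -16.7] [ 0.2 -0.9 -0.7] 1.0
```

View pics/s2.png

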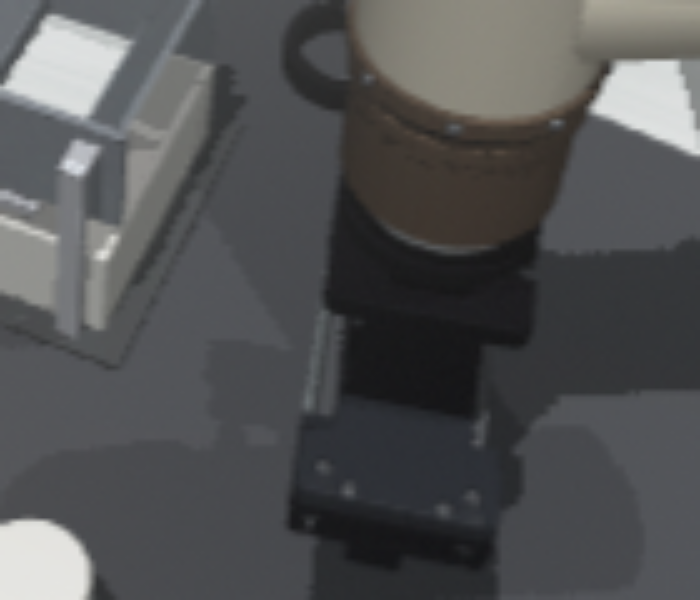

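Emit:
move_arm(increments="0.3 0 0 0 0 0 0; 1 0 0 0 0 0 0; 1 0 0 0 0 0 0; 1 0 0 0 0 0 0; 1 0 0 0 0 0 0; 1 0 0 0 0 0 0; 1 0 0 0 0 0 0; 1 0 0 0 0 0 0")

```text
time_s: 3.45
tcp_pos: [0.6074, 0.2366, 0.0485]
ee_rot: [[-0.321, -0.0, -0.947], [0.947, -0.0, -0.321], [-0.0, -1.0, 0.0]]
wrist_force: [0.1, 0.2, -0.2]
gripper_width: 0.354
```

Emit:
move_arm(increments="1 0 0 0 0 0 0; 1 0 0 0 0 0 0; 1 0 0 0 0 0 0; 1 0 0 0 0 0 0; 1 0 0 0 0 0 0; 1 0 0 0 0 0 0")

```text
time_s: 4.05
tcp_pos: [0.6075, 0.2367, 0.0485]
ee_rot: [[-0.321, 0.0, -0.947], [0.947, 0.0, -0.321], [0.0, -1.0, -0.0]]
wrist_force: [0.6, 0.0, -0.1]
gripper_width: 0.091
```

```bash
cat >> h.py <<'E'
LO=np.array([.5242,.0183]);LY=7.1
def l2w(x,y,z):
    c,s=np.cos(np.radians(LY)),np.sin(np.radians(LY));return np.array([LO[0]+c*x-s*y,LO[1]+s*x+c*y,z])
def tcp_for_spout(S,yaw,tilt):
    R=Rt(yaw,tilt)
    # spout rel TCP in tray frame (-.126,-.001,-.0395) -> tool: x=tray y,y=-tray z,z=-tray x
    v=np.array([-.001,.0395,.126])
    return np.array(S)-R@v,R
E
python3 - <<'E'
from h import *
s=sense()
print(rel([.6075,.2367,.215],Rt(18.5)))
p,R=tcp_for_spout(l2w(.02,0,.175),7,0);print(p,rel(p,R))
E
```

```text
(array([ 0.000e+00, -1.665e-01, -1.000e-04]), array([0.0002, 0.0041, 0.0001]))
[0.66898558 0.03712011 0.2145    ] (array([-0.2087, -0.166 ,  0.0058]), array([2.000e-04, 2.048e-01, 1.000e-04]))
```

Emit:
move_arm(increments="1 0 -0.008 0 0 0 0; 1 0 -0.025 0 0 0 0; 1 0 -0.05 0 0 0 0; 1 0 -0.08 0 0 0 0; 1 0 -0.11 0 0 0 0; 1 0 -0.14 0 0 0 0; 1 0 -0.16 0 0 0 0; 1 0 -0.167 0 0 0 0")

```text
time_s: 4.85
tcp_pos: [0.6081, 0.237, 0.2186]
ee_rot: [[-0.321, 0.004, -0.947], [0.947, 0.002, -0.321], [0.001, -1.0, -0.005]]
wrist_force: [0.6, 0.7, -2.1]
gripper_width: 0.087
```

```bash
python3 - <<'E'
from h import *
st();p,R=tcp_for_spout(l2w(.02,0,.175),7,0);print(p,rel(p,R))
im,d=capture('scene');save('s3',cv2.resize(im[130:340,250:530],None,fx=2.5,fy=2.5))
E
```

```text
4.85 [0.6081 0.237  0.2186] [ 35.5  24.8   4.1   0.  -69.1 -16.7] [ 0.6  0.7 -2.1] 0.087
[0.66898558 0.03712011 0.2145    ] (array([-0.2088,  0.0039,  0.0066]), array([0.0045, 0.2049, 0.0015]))
```

View pics/s3.png

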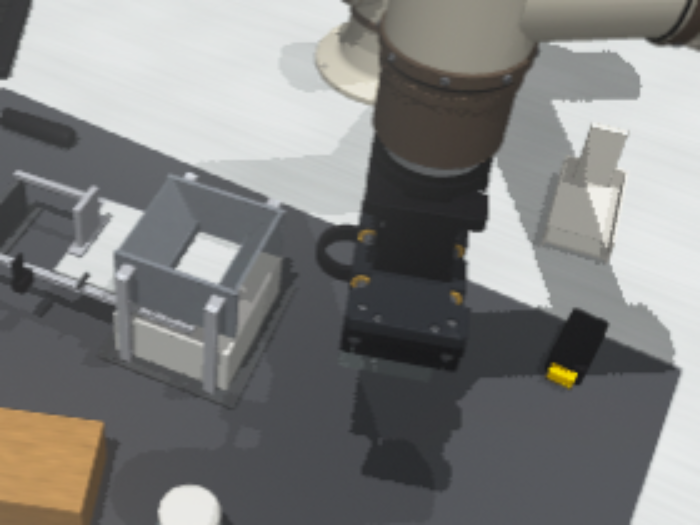

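Emit:
move_arm(increments="1 -0.008 0 0 0 0.008 0; 1 -0.02 0 0.001 0 0.02 0; 1 -0.035 0 0.001 0 0.035 0; 1 -0.05 0 0.002 0 0.05 0; 1 -0.065 0 0.002 0 0.065 0; 1 -0.08 0 0.003 0 0.08 0; 1 -0.095 0 0.003 0 0.095 0; 1 -0.11 0 0.004 0 0.11 0")

```text
time_s: 5.7
tcp_pos: [0.6394, 0.1297, 0.2155]
ee_rot: [[-0.214, 0.0, -0.977], [0.977, 0.0, -0.214], [0.0, -1.0, -0.0]]
wrist_force: [-0.3, -0.3, -2.3]
gripper_width: 0.093
```

```bash
python3 - <<'E'
from h import *
st();p,R=tcp_for_spout(l2w(.02,0,.175),7,0);print(p,rel(p,R))
E
```

```text
5.7 [0.6394 0.1297 0.2155] [ 25.6  25.    4.    0.  -69.1 -13.3] [-0.3 -0.3 -2.3] 0.093
[0.66898558 0.03712011 0.2145    ] (array([-0.0968,  0.001 , -0.0091]), array([0.0002, 0.0932, 0.    ]))
```

Emit:
move_arm(increments="1 -0.015 0 -0.001 0 0.015 0; 1 -0.03 0 -0.002 0 0.03 0; 1 -0.045 0 -0.004 0 0.045 0; 1 -0.06 0 -0.005 0 0.06 0; 1 -0.075 0 -0.007 0 0.073 0; 1 -0.087 0 -0.008 0 0.085 0; 1 -0.097 0 -0.009 0 0.093 0; 1 -0.097 0 -0.009 0 0.093 0")

```text
time_s: 6.5
tcp_pos: [0.6689, 0.037, 0.2154]
ee_rot: [[-0.122, -0.0, -0.993], [0.993, -0.0, -0.122], [-0.0, -1.0, 0.0]]
wrist_force: [0.1, -0.0, -2.4]
gripper_width: 0.089
```

```bash
python3 - <<'E'
from h import *
st();p,R=tcp_for_spout(l2w(.02,0,.175),7,0);print(p,rel(p,R))
for n in('scene','top'):
    im,d=capture(n);np.savez(n+'4.npz',im=im,d=d)
    save(n[0]+'4',cv2.resize(im[130:310,230:470] if n=='scene' else im[90:240,200:400],None,fx=3.3,fy=3.3))
E
```

```text
6.5 [0.6689 0.037  0.2154] [ 17.   26.7   6.8   0.  -70.1 -10. ] [ 0.1 -0.  -2.4] 0.089
[0.66898558 0.03712011 0.2145    ] (array([ 0.0001,  0.0009, -0.0001]), array([-0.0002,  0.    , -0.0002]))
```

View pics/s4.png

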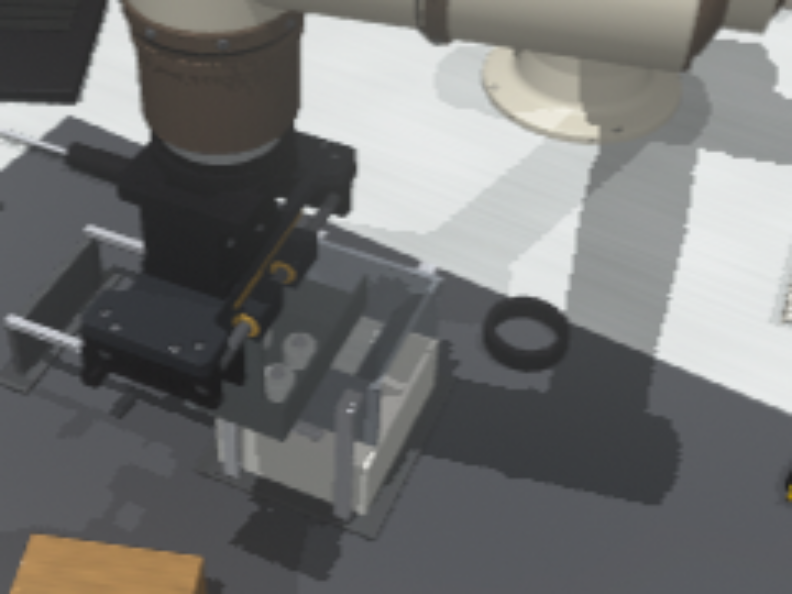

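View pics/t4.png

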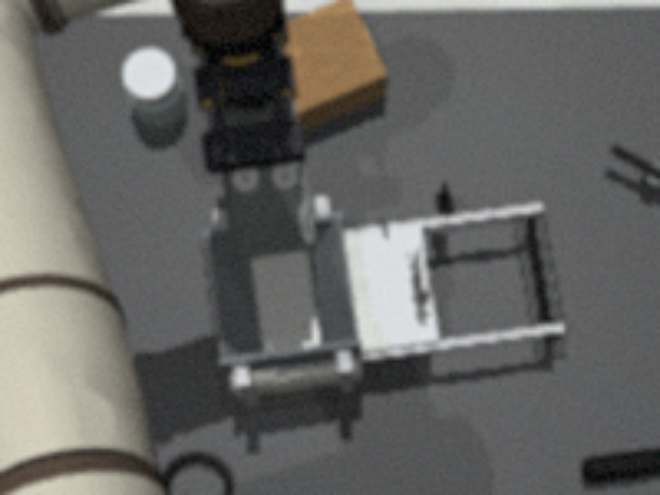

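```bash
python3 - <<'E'
from h import *
D=np.array([(22.09,.387,.6245,.2216),(25.6,2.7,.6516,.1994),(33.7,-7.3,.651,.0479),(24.8,4.1,.6527,.2186),(25,4,.6524,.2155),(26.7,6.8,.6699,.2154),(17.3,-8.4,.5706,.21)])
A=[];b=[]
for j2,j3,rr,z in D:
    a,f=np.radians(j2),np.radians(j2-j3)
    A+=[[np.sin(a),np.cos(f),np.sin(f),1,0],[np.cos(a),-np.sin(f),np.cos(f),0,1]];b+=[rr,z]
# unknowns L1,L2,e(offset perpendicular up),a,h-d
x,res,rk,sv=np.linalg.lstsq(np.array(A),np.array(b),rcond=None);print(x,res,rk,sv)
E
```

```text
[ 0.54907427  0.42223794  0.00469878  0.02453359 -0.13542824] [3.37070175e-06] 5 [4.57497418 3.73493845 0.22643434 0.2241311  0.13542073]
```

```bash
python3 - <<'E'
from h import *
for t in(6,12):
    p,R=tcp_for_spout(l2w(.02,0,.175),7,t);print(t,rel(p,R))
E
```

```text
6 (array([-0.0012, -0.012 ,  0.0046]), array([-0.1049,  0.0015,  0.0003]))
12 (array([-0.0012, -0.0244,  0.0107]), array([-0.2096,  0.0015,  0.0004]))
```

Emit:
move_arm(increments="1 0 -0.006 0.002 -0.052 0 0; 1 0 -0.012 0.0045 -0.105 0 0; 1 0 -0.018 0.0075 -0.157 0 0; 1 0 -0.0245 0.0107 -0.21 0 0; 1 0 -0.0245 0.0107 -0.21 0 0; 1 0 -0.0245 0.0107 -0.21 0 0")

```text
time_s: 7.2
tcp_pos: [0.6577, 0.0376, 0.2405]
ee_rot: [[-0.125, 0.206, -0.97], [0.992, 0.026, -0.122], [0.0, -0.978, -0.208]]
wrist_force: [-0.1, 0.5, -2.5]
gripper_width: 0.084
```

```bash
python3 - <<'E'
from h import *
s=sense();st();print(s['ee_rot'].round(4).tolist(),s['joints'].round(2).tolist(),s['tcp_pos'])
E
```

```text
7.2 [0.6577 0.0376 0.2405] [ 18.4  18.7  -4.    2.8 -55.6 -12.6] [-0.1  0.5 -2.5] 0.084
[[-0.1246, 0.2064, -0.9705], [0.9922, 0.0261, -0.1219], [0.0002, -0.9781, -0.208]] [18.41, 18.71, -3.97, 2.81, -55.56, -12.6] [0.65774192 0.03760886 0.24045535]
```

```bash
cat > fk.py <<'E'
import numpy as np
from scipy.spatial.transform import Rotation as Ro
from scipy.optimize import least_squares
# frame: arm plane X radial, Y left, Z up
def fk(q,P,s4=1,s6=1):
    off,a,h,L1,L2,e,d,o6,o3=P
    q=np.radians(q)
    R1=Ro.from_euler('z',q[0]-off).as_matrix()
    A=R1@Ro.from_euler('y',q[1]).as_matrix()       # upper: local z along link
    p=R1@np.array([a,0,h])+A@np.array([0,0,L1])
    F=A@Ro.from_euler('y',-q[2]+o3).as_matrix()        # forearm: local x along
    p=p+F@np.array([L2,0,e])
    W=F@Ro.from_euler('x',s4*q[3]).as_matrix()@Ro.from_euler('y',-q[4]-o3).as_matrix()  # tool along local x
    W=W@Ro.from_euler('x',s6*q[5]+o6).as_matrix()
    p=p+W@np.array([d,0,0])
    # tool y = local x ; tool z, x from local: at o6=0 tool z = +local z?, x = y cross z -> local x × local z = -local y
    T=np.column_stack([-W[:,1],W[:,0],W[:,2]])
    return p,T
def Tr(yaw):
    c,s=np.cos(np.radians(yaw)),np.sin(np.radians(yaw));return np.column_stack([[-s,c,0],[0,0,-1],[-c,-s,0]])
D=[([90.5622,22.086,.38716,-.0255,-68.41,-14.816],[.15374,.60524,.22157],np.array([[-.96917,-.0004,-.24638],[.24638,-.0019,-.96917],[-.0001,-1,.00194]])),
([60.1,17.3,-8.4,0,-64.3,-17.2],[.4117,.3951,.21],np.array([[-.68,-.001,-.733],[.733,-.001,-.68],[0,-1,.001]])),
([35.6,25.6,2.7,0,-67.2,-16.9],[.6068,.2375,.1994],np.array([[-.32,-.002,-.948],[.948,-.001,-.32],[0,-1,.002]])),
([35.6,33.7,-7.3,0,-49.2,-16.7],[.6063,.2372,.0479],np.array([[-.323,-.002,-.946],[.946,-.001,-.323],[0,-1,.002]])),
([25.6,25,4,0,-69.1,-13.3],[.6394,.1297,.2155],np.array([[-.214,0,-.977],[.977,0,-.214],[0,-1,0]])),
([17,26.7,6.8,0,-70.1,-10],[.6689,.037,.2154],np.array([[-.122,0,-.993],[.993,0,-.122],[0,-1,0]])),
([18.41,18.71,-3.97,2.81,-55.56,-12.6],[.65774,.03761,.24046],np.array([[-.1246,.2064,-.9705],[.9922,.0261,-.1219],[.0002,-.9781,-.208]]))]
def fit():
    best=None
    for s4 in(1,-1):
        for s6 in(1,-1):
            for o in(0,1.57,3.14,-1.57):
                f=lambda P:np.concatenate([np.r_[(fk(q,P,s4,s6)[0]-p),.3*(fk(q,P,s4,s6)[1]-T).ravel()] for q,p,T in D])
                r=least_squares(f,[.26,.03,.3,.5,.42,0,.35,o,0])
                if best is None or r.cost<best[0]: best=(r.cost,r.x,s4,s6)
    return best
E
python3 - <<'E'
from fk import *
b=fit();print(b)
for q,p,T in D:
    a,t=fk(q,*b[1:]);print(np.round((a-p)*1000,1),np.abs(t-T).max().round(3))
E
```

```text
(np.float64(0.00032634764515707327), array([ 0.25471561,  0.01964424,  0.19074447,  0.56022383,  0.23132164,
        0.35383124,  0.33495772, -3.39231054,  0.9811515 ]), -1, -1)
[-2.5  0.2  1.2] 0.004
[-12.9  10.8   1.4] 0.002
[ 2.1 -3.7  1.3] 0.003
[ 1.7 -3.7  0. ] 0.003
[ 0.7 -5.2  0.7] 0.005
[ 0.9 -8.9  1.2] 0.004
[ 0.2  6.5 -5.9] 0.023
```

```bash
sed -i 's/off,a,h,L1,L2,e,d,o6,o3=P/off,a,h,L1,L2,e,d,o6,c=P; o3=0/; s/np.array(\[a,0,h\])/np.array([a,-c,h])/; s/\[.26,.03,.3,.5,.42,0,.35,o,0\]/[.0,.03,.3,.5,.42,0,.35,o,.16]/' fk.py
python3 - <<'E'
from fk import *
b=fit();print(b)
for q,p,T in D:
    a,t=fk(q,*b[1:]);print(np.round((a-p)*1000,1),np.abs(t-T).max().round(3))
E
```

```text
(np.float64(2.0749907392185035e-05), array([-5.18608328e-04, -3.99228002e-03,  1.76242774e-01,  5.73738615e-01,
        4.22973918e-01, -2.02698225e-03,  3.26777256e-01, -3.14085776e+00,
        1.60073693e-01]), -1, -1)
[-0.  -0.3  1.3] 0.0
[-0.5 -0.6  2. ] 0.001
[0.3 0.7 1. ] 0.001
[-0.1  0.3 -0.1] 0.001
[-0.3 -0.6  0.5] 0.002
[0.3 0.6 0.7] 0.0
[ 0.7 -0.7 -5.4] 0.0
```

```bash
cat >> fk.py <<'E'
B=fit()
LIM=np.array([[-179.83,179.83],[-69.29,118.12],[-61.27,80.66],[-181.25,117.63],[-171.15,-9.14],[-177.46,177.46]])
def ik(p,T,q0):
    f=lambda q:np.r_[(fk(q,*B[1:])[0]-p)*10,(fk(q,*B[1:])[1]-T).ravel()]
    r=least_squares(f,np.clip(q0,LIM[:,0]+.5,LIM[:,1]-.5),bounds=(LIM[:,0],LIM[:,1]),x_scale=30)
    return r.x,np.sqrt(2*r.cost)
E
python3 - <<'E'
from h import *
from fk import *
q0=sense()['joints']
for psi in(7,-30,-60,-90,40,70,97):
    q=q0.copy();out=[]
    n=max(1,int(abs(psi-7)/8))
    for k in range(1,n+1):
        y=7+(psi-7)*k/n;p,R=tcp_for_spout(l2w(.02*np.cos(np.radians(y-7)),.02*np.sin(np.radians(y-7)),.175),y,12);q,e=ik(p,R,q)
    out.append((12,q.round(0),round(e,3)))
    for t in range(18,66,6):
        p,R=tcp_for_spout(l2w(.02*np.cos(np.radians(psi-7)),.02*np.sin(np.radians(psi-7)),.15),psi,t);q,e=ik(p,R,q)
        if t in(30,42,54,60):out.append((t,q.round(0),round(e,3)))
    print(psi,*out,sep='\n  ')
E
```

```text
7
  (12, array([ 18.,  18.,  -4.,   3., -56., -13.]), np.float64(0.0))
  (30, array([ 21.,   8., -22.,  14., -31., -24.]), np.float64(0.0))
  (42, array([ 24.,   2., -33.,  39., -19., -51.]), np.float64(0.0))
  (54, array([  29.,   -3.,  -45.,  101.,  -18., -115.]), np.float64(0.0))
  (60, array([  32.,   -5.,  -50.,  118.,  -25., -133.]), np.float64(0.02))
-30
  (12, array([ 14.,  18.,  -5.,  10., -59., -49.]), np.float64(0.0))
  (30, array([ 25.,   9., -21.,  34., -47., -76.]), np.float64(0.0))
  (42, array([ 34.,   4., -30.,  53., -49., -99.]), np.float64(0.0))
  (54, array([  45.,    2.,  -39.,   69.,  -57., -120.]), np.float64(0.0))
  (60, array([  50.,    2.,  -44.,   74.,  -62., -130.]), np.float64(0.0))
-60
  (12, array([ 13.,  15.,  -8.,  13., -64., -78.]), np.float64(0.0))
  (30, array([  26.,   11.,  -18.,   34.,  -63., -102.]), np.float64(0.0))
  (42, array([  36.,   10.,  -23.,   45.,  -69., -117.]), np.float64(0.0))
  (54, array([  45.,   12.,  -28.,   53.,  -78., -130.]), np.float64(0.0))
  (60, array([  49.,   13.,  -30.,   56.,  -82., -136.]), np.float64(0.0))
-90
  
[... 722 characters left out ...]
.0))
70
  (12, array([ 25.,  15.,  -9., -10., -58.,  49.]), np.float64(0.0))
  (30, array([ 15.,  12., -18., -34., -48.,  75.]), np.float64(0.0))
  (42, array([  7.,  11., -22., -52., -49.,  96.]), np.float64(0.0))
  (54, array([ -1.,  14., -25., -69., -55., 116.]), np.float64(0.0))
  (60, array([ -5.,  15., -27., -75., -60., 125.]), np.float64(0.0))
97
  (12, array([ 27.,  12., -13., -13., -62.,  76.]), np.float64(0.0))
  (30, array([ 14.,  14., -14., -34., -62., 100.]), np.float64(0.0))
  (42, array([  5.,  17., -14., -46., -69., 113.]), np.float64(0.0))
  (54, array([ -2.,  22., -13., -55., -77., 124.]), np.float64(0.0))
  (60, array([ -6.,  24., -13., -59., -81., 128.]), np.float64(0.0))
```

```bash
cat >> h.py <<'E'
def rows(wps,hand=1,check=True):
    """wps: list of (spout_loader_xyz,yaw,tilt)"""
    s=sense()
    for S,y,t in wps:
        p,R=tcp_for_spout(S,y,t);a,w=rel(p,R,s)
        print(hand,*np.round(a,3),*np.round(w,3),';',end=' ')
    print()
def sp(yaw,off,z):
    a=np.radians(yaw-LY);return l2w(off*np.cos(a),off*np.sin(a),z)
E
python3 - <<'E'
from h import *
rows([(sp(y,.015,.175),y,t) for y,t in zip(np.linspace(3,-26,8),np.linspace(11,4,8))])
E
```

```text
1 -0.011 0.002 0.004 0.018 0.071 0.015 ; 1 -0.021 0.004 0.005 0.035 0.142 0.028 ; 1 -0.03 0.006 0.006 0.052 0.214 0.04 ; 1 -0.04 0.007 0.008 0.069 0.285 0.05 ; 1 -0.05 0.009 0.01 0.086 0.357 0.06 ; 1 -0.059 0.01 0.013 0.103 0.429 0.068 ; 1 -0.068 0.012 0.017 0.12 0.501 0.075 ; 1 -0.077 0.013 0.022 0.136 0.574 0.081 ;
```

Emit:
move_arm(increments="1 -0.011 0.002 0.004 0.018 0.071 0.015; 1 -0.021 0.004 0.005 0.035 0.142 0.028; 1 -0.03 0.006 0.006 0.052 0.214 0.04; 1 -0.04 0.007 0.008 0.069 0.285 0.05; 1 -0.05 0.009 0.01 0.086 0.357 0.06; 1 -0.059 0.01 0.013 0.103 0.429 0.068; 1 -0.068 0.012 0.017 0.12 0.501 0.075; 1 -0.077 0.013 0.022 0.136 0.574 0.081")

```text
time_s: 8.0
tcp_pos: [0.6495, -0.0417, 0.2216]
ee_rot: [[0.442, 0.06, -0.895], [0.897, -0.031, 0.441], [-0.001, -0.998, -0.068]]
wrist_force: [-1.3, 0.3, -3.1]
gripper_width: 0.087
```

```bash
python3 - <<'E'
from h import *
st();rows([(sp(y,.015,.175),y,4) for y in [-30,-34.5,-39,-43.5,-48,-52,-56,-60]])
E
```

```text
8.0 [ 0.6495 -0.0417  0.2216] [ 11.7  22.8   0.3   2.7 -64.5 -39. ] [-1.3  0.3 -3.1] 0.087
1 -0.01 -0.002 0.001 -0.002 0.066 0.004 ; 1 -0.02 -0.002 0.002 -0.002 0.144 0.009 ; 1 -0.031 -0.002 0.004 -0.002 0.222 0.014 ; 1 -0.042 -0.002 0.007 -0.002 0.301 0.02 ; 1 -0.052 -0.002 0.01 -0.002 0.379 0.025 ; 1 -0.061 -0.002 0.014 -0.002 0.449 0.03 ; 1 -0.069 -0.003 0.018 -0.002 0.518 0.035 ; 1 -0.077 -0.003 0.024 -0.002 0.588 0.04 ;
```

Emit:
move_arm(increments="1 -0.01 -0.002 0.001 0 0.066 0.004; 1 -0.02 -0.002 0.002 0 0.144 0.009; 1 -0.031 -0.002 0.004 0 0.222 0.014; 1 -0.042 -0.002 0.007 0 0.301 0.02; 1 -0.052 -0.002 0.01 0 0.379 0.025; 1 -0.061 -0.002 0.014 0 0.449 0.03; 1 -0.069 -0.003 0.018 0 0.518 0.035; 1 -0.077 -0.003 0.024 0 0.588 0.04")

```text
time_s: 8.8
tcp_pos: [0.5939, -0.1003, 0.2235]
ee_rot: [[0.866, 0.035, -0.499], [0.5, -0.06, 0.864], [0.0, -0.998, -0.069]]
wrist_force: [-0.9, 0.3, -1.9]
gripper_width: 0.09
```

Emit:
move_arm(increments="1 0 0 0 0 0 0; 1 0 0 0 0 0 0")

```text
time_s: 9.0
tcp_pos: [0.594, -0.1001, 0.2238]
ee_rot: [[0.864, 0.036, -0.502], [0.504, -0.06, 0.862], [0.001, -0.998, -0.07]]
wrist_force: [0.2, -1.0, -2.2]
gripper_width: 0.085
```

```bash
python3 - <<'E'
from h import *
st();
for n in('scene','top'):
    im,d=capture(n);np.savez(n+'5.npz',im=im,d=d)
    save(n[0]+'5',cv2.resize(im[130:310,210:450] if n=='scene' else im[90:240,200:400],None,fx=3.3,fy=3.3))
rows([(sp(-60,.015,z),-60,t) for t,z in zip([9,14,19,24,29,34,39,44],[.173,.17,.165,.16,.157,.155,.153,.15])])
E
```

```text
9.0 [ 0.594  -0.1001  0.2238] [  7.7  18.5  -6.3   4.1 -63.6 -69.3] [ 0.2 -1.  -2.2] 0.085
1 -0.0 -0.008 0.004 -0.087 0.004 0.001 ; 1 -0.0 -0.016 0.008 -0.175 0.004 0.002 ; 1 -0.0 -0.021 0.015 -0.262 0.004 0.002 ; 1 -0.0 -0.025 0.022 -0.349 0.004 0.002 ; 1 -0.0 -0.031 0.029 -0.436 0.004 0.002 ; 1 -0.0 -0.037 0.038 -0.524 0.004 0.002 ; 1 -0.0 -0.042 0.046 -0.611 0.003 0.002 ; 1 -0.0 -0.046 0.056 -0.698 0.003 0.003 ;
```

View pics/s5.png

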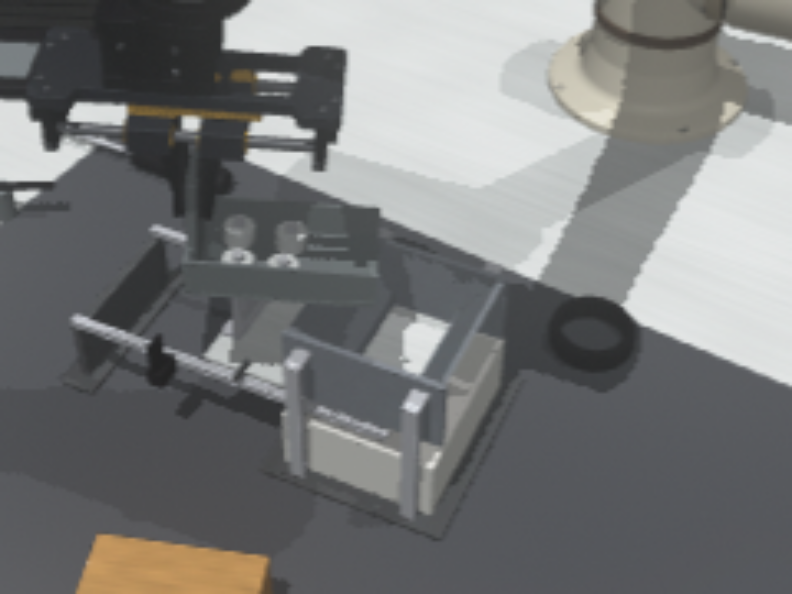

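View pics/t5.png

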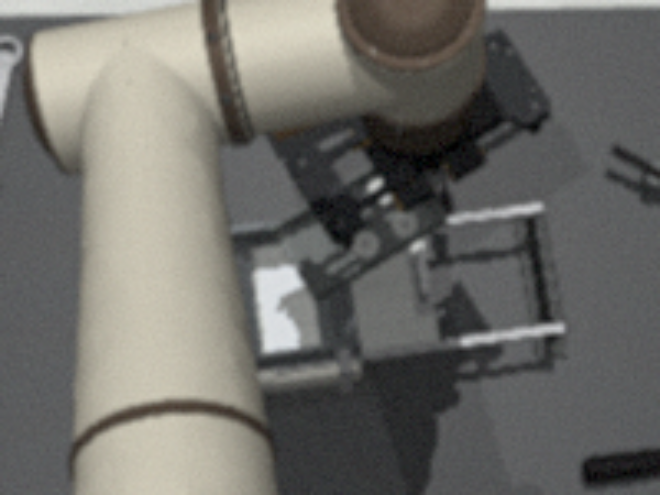

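```bash
python3 - <<'E'
from h import *
a=np.radians(-60);u=np.array([np.cos(a),np.sin(a)]);v=np.array([-u[1],u[0]])
S=sp(-60,.015,.175)
for n in('scene','top'):
    q=np.load(n+'5.npz');P=cloud(n,q['d']).reshape(-1,3);P=P[np.isfinite(P[:,2])]
    k=(P[:,2]>.16)&(P[:,2]<.22)&(abs(P[:,0]-.55)<.12)&(abs(P[:,1])<.12);Q=P[k]
    d=Q[:,:2]-S[:2];al,bt=d@u,d@v
    k=(abs(bt)<.05)&(al<.1)&(al>-.06);print(n,k.sum(),np.percentile(al[k],[0,1,3,10,50]).round(3),np.percentile(bt[k],[1,5,95,99]).round(3))
E
```

```text
scene 1350 [0.    0.001 0.003 0.011 0.051] [-0.034 -0.033  0.037  0.038]
top 717 [-0.001  0.     0.001  0.007  0.036] [-0.036 -0.036  0.031  0.033]
```

Emit:
move_arm(increments="1 0 -0.008 0.004 -0.087 0 0; 1 0 -0.016 0.008 -0.175 0 0; 1 0 -0.021 0.015 -0.262 0 0; 1 0 -0.025 0.022 -0.349 0 0; 1 0 -0.031 0.029 -0.436 0 0; 1 0 -0.031 0.029 -0.436 0 0; 1 0 -0.031 0.029 -0.436 0 0")

```text
time_s: 9.8
tcp_pos: [0.5778, -0.0728, 0.2529]
ee_rot: [[0.864, 0.244, -0.44], [0.503, -0.417, 0.757], [0.001, -0.875, -0.483]]
wrist_force: [0.4, -0.9, -3.1]
gripper_width: 0.084
```

```bash
python3 - <<'E'
from h import *
st()
rows([(sp(-60,.015,z),-60,t) for t,z in zip([32,35,38,41,44,47,50,53],[.156,.154,.152,.15,.147,.145,.142,.14])])
im,d=capture('scene');save('s6',cv2.resize(im[130:310,210:450],None,fx=3.3,fy=3.3))
E
```

```text
9.8 [ 0.5778 -0.0728  0.2529] [  20.8   10.5  -29.2   37.5  -51.6 -104.7] [ 0.4 -0.9 -3.1] 0.084
1 0.0 -0.005 0.002 -0.054 0.003 0.003 ; 1 0.0 -0.01 0.006 -0.106 0.003 0.003 ; 1 0.0 -0.014 0.01 -0.159 0.003 0.003 ; 1 0.0 -0.019 0.014 -0.211 0.002 0.003 ; 1 0.0 -0.022 0.019 -0.264 0.002 0.003 ; 1 0.0 -0.026 0.024 -0.316 0.002 0.003 ; 1 0.0 -0.029 0.03 -0.368 0.002 0.003 ; 1 0.0 -0.032 0.035 -0.421 0.002 0.003 ;
```

View pics/s6.png

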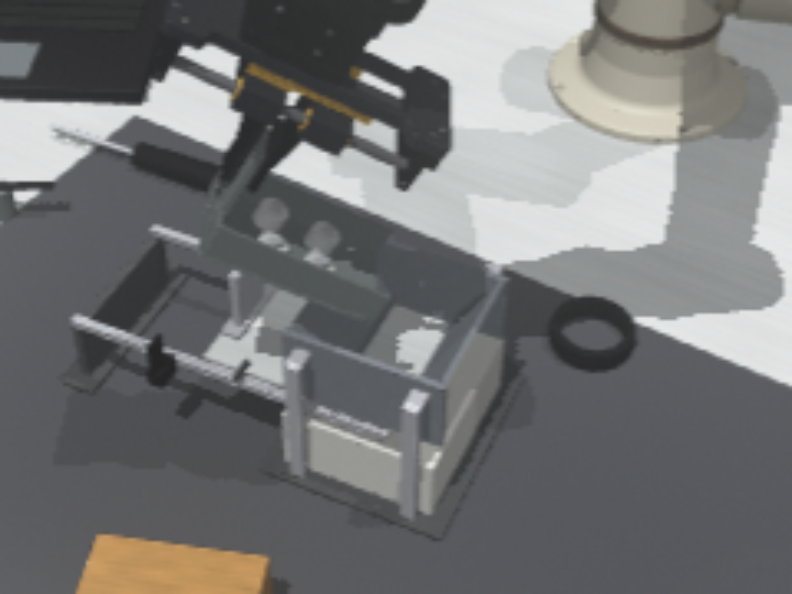

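```bash
python3 - <<'E'
import fk
from fk import *
from h import *
s=sense()
fk.D.append((s['joints'],s['tcp_pos'],s['ee_rot']));D.append(([7.7,18.5,-6.3,4.1,-63.6,-69.3],[.594,-.1001,.2238],np.array([[.864,.036,-.502],[.504,-.06,.862],[.001,-.998,-.07]])))
b=fk.fit();fk.B=b;print(b)
for q,p,T in fk.D:
    a,t=fk.fk(q,*b[1:]);print(np.round((a-p)*1000,1),np.abs(t-T).max().round(3))
for psi in(-60,-80):
  q=s['joints']
  for t in (32,38,44,50,56,60,64,68):
    p,R=tcp_for_spout(sp(psi,.015,.145),psi,t);q,e=fk.ik(p,R,q);print(psi,t,q.round(0),e.round(3))
E
```

```text
Traceback (most recent call last):
AttributeError: 'function' object has no attribute 'D'
```

```bash
cat > c.py <<'E'
import fk as M
from h import *
s=sense()
M.D.append((s['joints'],s['tcp_pos'],s['ee_rot']));M.D.append(([7.7,18.5,-6.3,4.1,-63.6,-69.3],[.594,-.1001,.2238],np.array([[.864,.036,-.502],[.504,-.06,.862],[.001,-.998,-.07]])))
b=M.fit();M.B=b;print(b)
for q,p,T in M.D:
    a,t=M.fk(q,*b[1:]);print(np.round((a-p)*1000,1),np.abs(t-T).max().round(3))
for psi in(-60,-80):
  q=s['joints']
  for t in (32,38,44,50,56,60,64,68):
    p,R=tcp_for_spout(sp(psi,.015,.145),psi,t);q,e=M.ik(p,R,q);print(psi,t,q.round(0),e.round(3))
E
python3 c.py
```

```text
(np.float64(0.0028198581901948735), array([-0.0132525 ,  0.14181785,  0.11947563,  0.50706122,  0.28465489,
        0.01729524,  0.27740693,  3.15466788,  0.16596612]), -1, -1)
[-1.8  1.2  1.2] 0.0
[ 4.3 10.2  8.3] 0.001
[-1.6  2.   5.1] 0.001
[14.2 13.5 42.3] 0.001
[-3.4  0.2  0.3] 0.002
[-5.7  1.1 -1. ] 0.0
[-4.1  2.  -5.8] 0.003
[-15.6 -26.  -46.5] 0.006
[ 3.1  3.2 -3.9] 0.002
-60 32 [  25.   10.  -23.   37.  -61. -105.] 0.0
-60 38 [  29.    9.  -26.   44.  -63. -112.] 0.0
-60 44 [  34.    9.  -29.   49.  -66. -120.] 0.0
-60 50 [  38.    9.  -33.   54.  -70. -127.] 0.0
-60 56 [  42.   10.  -36.   58.  -74. -134.] 0.0
-60 60 [  44.   11.  -38.   60.  -76. -139.] 0.0
-60 64 [  46.   12.  -41.   61.  -79. -144.] 0.0
-60 68 [  48.   14.  -43.   62.  -81. -148.] 0.0
-80 32 [  25.   12.  -20.   33.  -71. -119.] 0.0
-80 38 [  29.   12.  -22.   37.  -75. -125.] 0.0
-80 44 [  32.   13.  -23.   41.  -78. -130.] 0.0
-80 50 [  36.   14.  -25.   44.  -82. -135.] 0.0
-80 56 [  39.   16.  -26.   46.  -86. -139.] 0.0
-80 60 [  41.   18.  -28.   48.  -88. -142.] 0.0
-80 64 [  42.   19.  -29.   49.  -90. -145.] 0.0
-80 68 [  44.   21.  -30.   50.  -92. -148.] 0.0
```

```bash
cat > fk2.py <<'E'
import numpy as np, fk as M
from scipy.optimize import least_squares
E_=lambda a,x:M.Ro.from_euler(a,x).as_matrix()
def fk(q,P):
    a,h,L1,L2,e,d,c,c2,e2,e3,x4=P
    q=np.radians(q);R1=E_('z',q[0]);A=R1@E_('y',q[1])
    p=R1@np.array([a,-c,h])+A@np.array([0,0,L1])
    F=A@E_('y',-q[2]);p=p+F@np.array([L2,0,e])
    G=F@E_('x',-q[3]);p=p+G@np.array([0,c2,e2])
    W=G@E_('y',-q[4]);p=p+W@np.array([d,x4,e3])
    W=W@E_('x',-q[5]+np.pi)
    return p,np.column_stack([-W[:,1],W[:,0],W[:,2]])
P0=[0,.18,.57,.42,0,.33,.16,0,0,0,0]
def fit(D):
    f=lambda P:np.concatenate([np.concatenate([fk(q,P)[0]-p for q,p,T in D]),.01*(np.array(P)-P0)])
    return least_squares(f,P0).x
def ik(p,T,q0,P):
    L=M.LIM
    f=lambda q:np.r_[(fk(q,P)[0]-p)*10,(fk(q,P)[1]-T).ravel()]
    r=least_squares(f,np.clip(q0,L[:,0]+.5,L[:,1]-.5),bounds=(L[:,0],L[:,1]),x_scale=30)
    return r.x,np.sqrt(2*r.cost)
E
cat > c.py <<'E'
import fk2 as N,fk as M
from h import *
s=sense()
M.D.append((s['joints'],s['tcp_pos'],s['ee_rot']));M.D.append(([7.7,18.5,-6.3,4.1,-63.6,-69.3],[.594,-.1001,.2238],np.array([[.864,.036,-.502],[.504,-.06,.862],[.001,-.998,-.07]])))
P=N.fit(M.D);print(P.round(3).tolist())
for q,p,T in M.D:
    a,t=N.fk(q,P);print(np.round((a-p)*1000,1),np.abs(t-T).max().round(3))
for psi in(-60,-80):
  q=s['joints']
  for t in (32,38,44,50,56,60,64,68):
    p,R=tcp_for_spout(sp(psi,.015,.145),psi,t);q,e=N.ik(p,R,q,P);print(psi,t,q.round(0),e.round(3))
E
python3 c.py
```

```text
[0.001, 0.16, 0.565, 0.421, -0.0, 0.306, 0.001, -0.08, 0.0, -0.0, -0.08]
[ 0.1 -0.1  0. ] 0.0
[0.1 0.3 0.7] 0.001
[0.2 0.5 0.1] 0.001
[-0.2  0.1 -0.2] 0.001
[-0.4 -0.8 -0.6] 0.002
[-0.2  0.3 -0.2] 0.0
[-0.1 -0.  -0.1] 0.0
[-0.1 -0.   0. ] 0.0
[ 0.5 -0.2  0.3] 0.001
-60 32 [  22.   11.  -33.   43.  -50. -111.] 0.0
-60 38 [  24.   10.  -37.   51.  -52. -120.] 0.0
-60 44 [  27.   10.  -40.   58.  -55. -128.] 0.0
-60 50 [  29.   10.  -43.   64.  -58. -136.] 0.0
-60 56 [  32.   11.  -46.   69.  -63. -142.] 0.0
-60 60 [  33.   12.  -47.   71.  -66. -146.] 0.0
-60 64 [  35.   13.  -49.   73.  -70. -150.] 0.0
-60 68 [  37.   15.  -50.   74.  -73. -154.] 0.0
-80 32 [  23.   13.  -28.   36.  -62. -124.] 0.0
-80 38 [  26.   13.  -30.   41.  -65. -130.] 0.0
-80 44 [  29.   14.  -32.   45.  -69. -136.] 0.0
-80 50 [  32.   16.  -33.   48.  -73. -141.] 0.0
-80 56 [  35.   17.  -35.   51.  -77. -145.] 0.0
-80 60 [  36.   19.  -35.   52.  -80. -148.] 0.0
-80 64 [  38.   21.  -36.   53.  -82. -150.] 0.0
-80 68 [  39.   22.  -36.   54.  -85. -153.] 0.0
```

The refitted arm model reproduces all nine poses to within 1 mm, and the full tilt stays inside the joint ranges. Continuing the tilt.

Emit:
move_arm(increments="1 0 -0.005 0.002 -0.054 0 0; 1 0 -0.01 0.006 -0.106 0 0; 1 0 -0.014 0.01 -0.159 0 0; 1 0 -0.019 0.014 -0.211 0 0; 1 0 -0.022 0.019 -0.264 0 0; 1 0 -0.022 0.019 -0.264 0 0; 1 0 -0.022 0.019 -0.264 0 0; 1 0 -0.022 0.019 -0.264 0 0")

```text
time_s: 10.65
tcp_pos: [0.5649, -0.05, 0.2638]
ee_rot: [[0.865, 0.35, -0.358], [0.501, -0.601, 0.623], [0.003, -0.719, -0.695]]
wrist_force: [0.2, 0.3, -0.5]
gripper_width: 0.093
```

```bash
python3 - <<'E'
from h import *
st()
rows([(sp(-60,.015,z),-60,t) for t,z in zip([47,50,53,56,59,62,62,62],[.145,.142,.14,.138,.137,.136,.136,.136])])
im,d=capture('scene');save('s7',cv2.resize(im[130:310,210:450],None,fx=3.3,fy=3.3))
E
```

```text
10.65 [ 0.5649 -0.05    0.2638] [  26.5    9.5  -40.2   58.2  -54.7 -128. ] [ 0.2  0.3 -0.5] 0.093
1 -0.0 -0.005 0.005 -0.051 -0.001 0.003 ; 1 -0.0 -0.01 0.01 -0.104 -0.001 0.003 ; 1 -0.0 -0.014 0.014 -0.156 -0.001 0.003 ; 1 -0.0 -0.019 0.019 -0.208 -0.002 0.003 ; 1 -0.0 -0.024 0.023 -0.261 -0.002 0.003 ; 1 -0.0 -0.029 0.028 -0.313 -0.002 0.003 ; 1 -0.0 -0.029 0.028 -0.313 -0.002 0.003 ; 1 -0.0 -0.029 0.028 -0.313 -0.002 0.003 ;
```

View pics/s7.png

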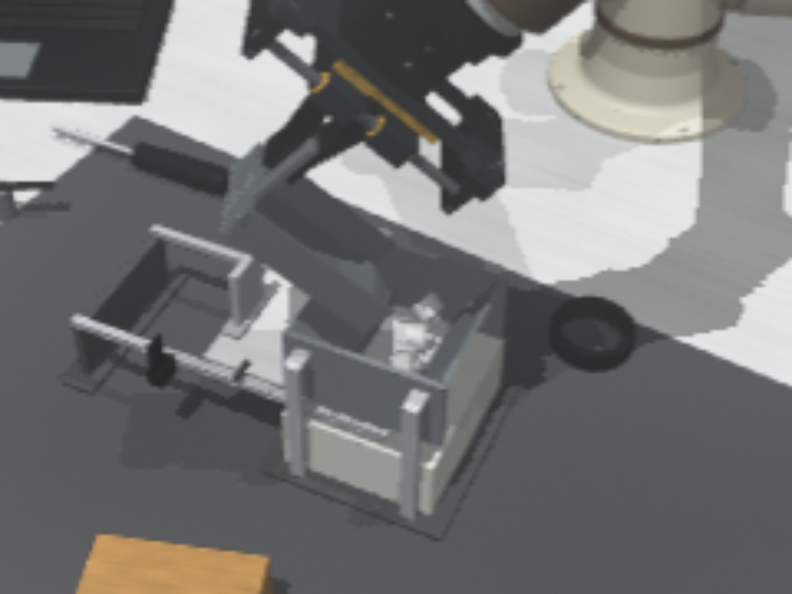

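The bells have slid out into the hopper, at about (415,330) in the crop. I'm tipping further so none stay behind.

```bash
python3 - <<'E'
from h import *
rows([(sp(-60,.015,.15),-60,t) for t in [48,52,56,60,64]])
E
```

```text
1 0.0 -0.011 0.002 -0.069 -0.001 0.003 ; 1 0.0 -0.02 0.006 -0.138 -0.001 0.003 ; 1 0.0 -0.028 0.01 -0.208 -0.001 0.003 ; 1 0.0 -0.036 0.015 -0.278 -0.002 0.003 ; 1 0.0 -0.043 0.02 -0.348 -0.002 0.003 ;
```

Emit:
move_arm(increments="1 0 -0.011 0.002 -0.069 0 0.003; 1 0 -0.02 0.006 -0.138 0 0.003; 1 0 -0.028 0.01 -0.208 0 0.003; 1 0 -0.036 0.015 -0.278 0 0.003; 1 0 -0.043 0.02 -0.348 0 0.003; 1 0 -0.043 0.02 -0.348 0 0.003; 1 0 -0.043 0.02 -0.348 0 0.003; 1 0 -0.043 0.02 -0.348 0 0.003")

```text
time_s: 11.5
tcp_pos: [0.5421, -0.0118, 0.2805]
ee_rot: [[0.866, 0.449, -0.218], [0.499, -0.778, 0.381], [0.001, -0.439, -0.899]]
wrist_force: [0.7, -0.2, -1.0]
gripper_width: 0.088
```

```bash
python3 - <<'E'
from h import *
st()
im,d=capture('scene');save('s8',cv2.resize(im[190:270,280:400],None,fx=6.5,fy=6.5,interpolation=cv2.INTER_CUBIC))
E
```

```text
11.5 [ 0.5421 -0.0118  0.2805] [  35.2   12.8  -48.5   72.4  -69.8 -149.4] [ 0.7 -0.2 -1. ] 0.088
```

View pics/s8.png

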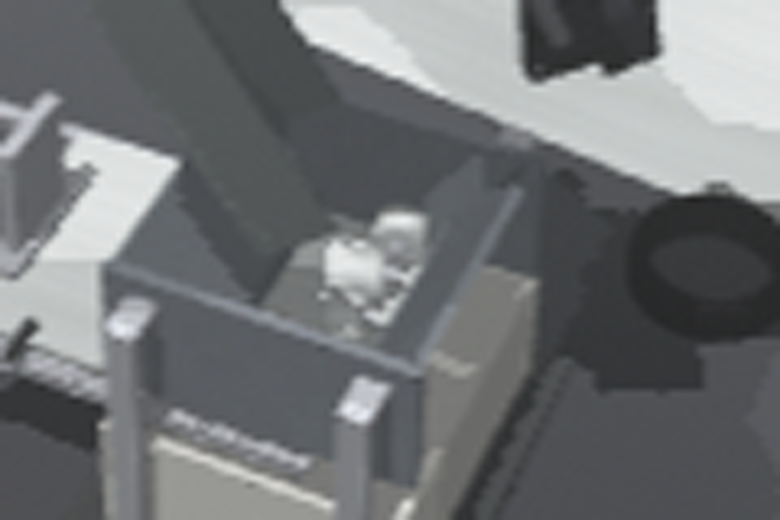

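```bash
python3 - <<'E'
from h import *
rows([(sp(-60,.015,.175),-60,t) for t in [60,52,44,36,28,20,12,4]])
E
```

```text
1 0.001 -0.002 -0.025 0.07 -0.002 -0.0 ; 1 0.001 0.016 -0.028 0.209 -0.002 -0.0 ; 1 0.001 0.034 -0.028 0.349 -0.002 -0.0 ; 1 0.001 0.053 -0.026 0.488 -0.002 0.0 ; 1 0.001 0.07 -0.022 0.628 -0.002 0.0 ; 1 0.001 0.087 -0.014 0.768 -0.002 0.0 ; 1 0.001 0.103 -0.005 0.907 -0.002 0.0 ; 1 0.001 0.118 0.006 1.047 -0.002 0.0 ;
```

Emit:
move_arm(increments="1 0.001 -0.002 -0.025 0.07 0 0; 1 0.001 0.016 -0.028 0.209 0 0; 1 0.001 0.034 -0.028 0.349 0 0; 1 0.001 0.053 -0.026 0.488 0 0; 1 0.001 0.07 -0.022 0.628 0 0; 1 0.001 0.087 -0.014 0.768 0 0; 1 0.001 0.103 -0.005 0.907 0 0; 1 0.001 0.118 0.006 1.047 0 0")

```text
time_s: 12.35
tcp_pos: [0.595, -0.1006, 0.2244]
ee_rot: [[0.865, 0.036, -0.5], [0.501, -0.055, 0.864], [0.004, -0.998, -0.066]]
wrist_force: [0.5, -0.6, -0.9]
gripper_width: 0.089
```

Emit:
move_arm(increments="1 0 0 0 0 0 0; 1 0 0 0 0 0 0")

```text
time_s: 12.55
tcp_pos: [0.5944, -0.1022, 0.2228]
ee_rot: [[0.867, 0.034, -0.497], [0.498, -0.063, 0.865], [-0.001, -0.997, -0.071]]
wrist_force: [-0.5, 0.7, -1.5]
gripper_width: 0.085
```

```bash
python3 - <<'E'
from h import *
st()
im,d=capture('scene');save('s9',cv2.resize(im[130:310,210:450],None,fx=3.3,fy=3.3,interpolation=cv2.INTER_CUBIC))
rows([(sp(y,.015,.18),y,t) for y,t in zip(np.linspace(-54,-12,8),[3,2,1,0,0,0,0,0])])
E
```

```text
12.55 [ 0.5944 -0.1022  0.2228] [  7.6  18.6  -6.4   4.3 -63.6 -69.6] [-0.5  0.7 -1.5] 0.085
1 0.015 -0.003 0.0 0.019 -0.105 -0.008 ; 1 0.03 -0.001 0.002 0.037 -0.21 -0.013 ; 1 0.044 0.001 0.006 0.054 -0.315 -0.015 ; 1 0.058 0.003 0.01 0.07 -0.42 -0.016 ; 1 0.071 0.002 0.017 0.07 -0.524 -0.02 ; 1 0.083 0.002 0.025 0.069 -0.629 -0.024 ; 1 0.095 0.001 0.035 0.068 -0.734 -0.028 ; 1 0.105 0.0 0.045 0.067 -0.838 -0.031 ;
```

View pics/s9.png

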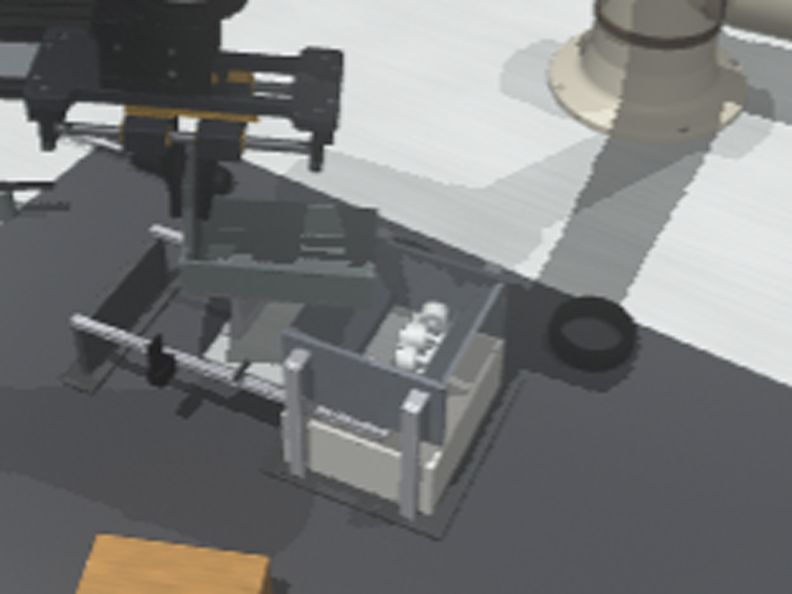

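The tray is empty and the bells lie in the hopper at about (420,335). Now I'm swinging back.

Emit:
move_arm(increments="1 0.015 -0.003 0 0.019 -0.105 -0.008; 1 0.03 -0.001 0.002 0.037 -0.21 -0.013; 1 0.044 0.001 0.006 0.054 -0.315 -0.015; 1 0.058 0.003 0.01 0.07 -0.42 -0.016; 1 0.071 0.002 0.017 0.07 -0.524 -0.02; 1 0.083 0.002 0.025 0.069 -0.629 -0.024; 1 0.095 0.001 0.035 0.068 -0.734 -0.028; 1 0.105 0 0.045 0.067 -0.838 -0.031")

```text
time_s: 13.4
tcp_pos: [0.6621, -0.0075, 0.2205]
ee_rot: [[0.201, 0.001, -0.98], [0.98, -0.0, 0.201], [-0.0, -1.0, -0.001]]
wrist_force: [-0.2, -0.5, -0.4]
gripper_width: 0.088
```

```bash
python3 - <<'E'
from h import *
st()
T=np.array([.6075,.2367,.219]);print(rel(T,Rt(18.5)))
im,d=capture('top');save('t9',cv2.resize(im[90:240,200:400],None,fx=3.3,fy=3.3))
E
```

```text
13.4 [ 0.6621 -0.0075  0.2205] [ 13.3  25.7   6.    0.  -70.2 -24.9] [-0.2 -0.5 -0.4] 0.088
(array([0.2283, 0.0014, 0.1025]), array([ 6.000e-04, -5.248e-01, -3.000e-04]))
```

View pics/t9.png

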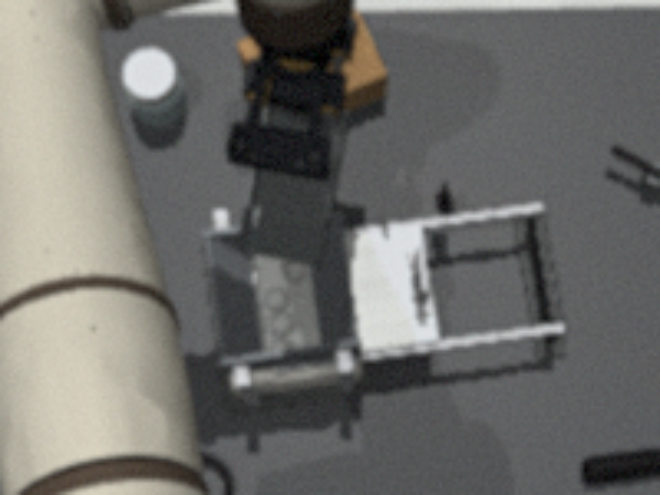

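Four bells show in the hopper, at crop (293,270), (276,298), (283,320) and (297,340). Moving the tray back to its place.

Emit:
move_arm(increments="1 0.02 0 0.008 0 -0.046 0; 1 0.055 0 0.022 0 -0.126 0; 1 0.09 0 0.038 0 -0.207 0; 1 0.125 0 0.054 0 -0.287 0; 1 0.16 0 0.07 0 -0.368 0; 1 0.19 0 0.084 0 -0.437 0; 1 0.215 0 0.096 0 -0.494 0; 1 0.228 0.001 0.1025 0 -0.525 0")

```text
time_s: 14.25
tcp_pos: [0.6081, 0.2376, 0.2199]
ee_rot: [[-0.315, 0.001, -0.949], [0.949, 0.001, -0.315], [0.001, -1.0, -0.002]]
wrist_force: [-0.2, -0.0, -1.5]
gripper_width: 0.089
```

```bash
python3 - <<'E'
from h import *
st()
T=np.array([.6075,.2367,.049]);print(rel(T,Rt(18.5)))
E
```

```text
14.25 [0.6081 0.2376 0.2199] [ 35.5  24.8   4.4  -0.  -69.5 -17.1] [-0.2 -0.  -1.5] 0.089
(array([-0.0007,  0.1709,  0.0011]), array([ 0.0015, -0.0022,  0.0005]))
```

Emit:
move_arm(increments="1 -0.001 0.025 0.001 0 0 0; 1 -0.001 0.055 0.001 0 0 0; 1 -0.001 0.085 0.001 0 0 0; 1 -0.001 0.115 0.001 0 0 0; 1 -0.001 0.14 0.001 0 0 0; 1 -0.001 0.157 0.001 0 0 0; 1 -0.001 0.166 0.001 0 0 0; 1 -0.001 0.168 0.001 0 0 0")

```text
time_s: 15.05
tcp_pos: [0.6084, 0.2335, 0.0503]
ee_rot: [[-0.311, -0.001, -0.95], [0.95, -0.0, -0.311], [0.0, -1.0, 0.001]]
wrist_force: [-0.4, -0.5, -1.6]
gripper_width: 0.093
```

Emit:
move_arm(increments="1 0 0.001 0 0 0 0; 1 0 0.001 0 0 0 0; 1 0 0.001 0 0 0 0")

```text
time_s: 15.35
tcp_pos: [0.6096, 0.2343, 0.0511]
ee_rot: [[-0.311, 0.002, -0.95], [0.95, 0.002, -0.311], [0.001, -1.0, -0.002]]
wrist_force: [-0.9, 0.3, -1.2]
gripper_width: 0.09
```

Emit:
move_arm(increments="1 0 0.001 0 0 0 0; 1 0 0.002 0 0 0 0; 1 0 0.003 0 0 0 0; 1 0 0.003 0 0 0 0; 1 0 0.003 0 0 0 0")

```text
time_s: 15.85
tcp_pos: [0.6093, 0.2341, 0.0485]
ee_rot: [[-0.312, 0.001, -0.95], [0.95, 0.001, -0.312], [0.001, -1.0, -0.001]]
wrist_force: [-2.5, -0.0, 5.0]
gripper_width: 0.088
```

Emit:
move_arm(increments="-0.8 0 0.002 0 0 0 0; -0.8 0 0.002 0 0 0 0; -0.8 0 0.002 0 0 0 0; -0.8 0 0.002 0 0 0 0; -0.8 0 0.002 0 0 0 0; -0.8 0 0.002 0 0 0 0; -0.8 0 0.002 0 0 0 0; -0.8 0 0.002 0 0 0 0")

```text
time_s: 16.65
tcp_pos: [0.609, 0.2339, 0.0449]
ee_rot: [[-0.311, -0.0, -0.95], [0.95, 0.001, -0.311], [0.001, -1.0, -0.0]]
wrist_force: [0.5, -0.0, -0.2]
gripper_width: 0.734
```

```bash
python3 - <<'E'
from h import *
st()
im,d=capture('scene');save('s10',cv2.resize(im[180:340,280:480],None,fx=4,fy=3.7))
E
```

```text
16.65 [0.609  0.2339 0.0449] [ 35.2  33.9  -7.3  -0.1 -48.8 -17. ] [ 0.5 -0.  -0.2] 0.734
```

View pics/s10.png

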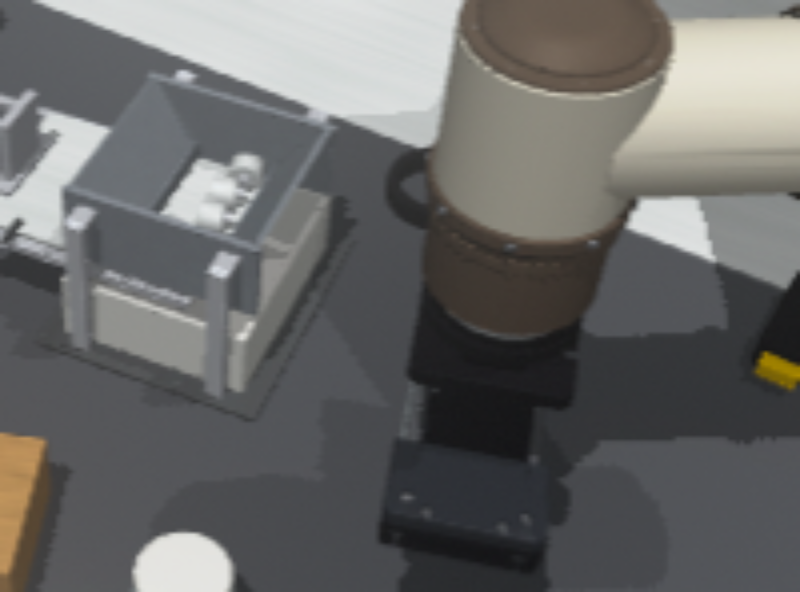

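Bells seen in the hopper. Retreating straight up.

Emit:
move_arm(increments="-0.8 0 -0.015 0 0 0 0; -0.8 0 -0.04 0 0 0 0; -0.8 0 -0.07 0 0 0 0; -0.8 0 -0.1 0 0 0 0; -0.8 0 -0.13 0 0 0 0; -0.8 0 -0.16 0 0 0 0; -0.8 0 -0.175 0 0 0 0")

```text
time_s: 17.4
tcp_pos: [0.6102, 0.2342, 0.2251]
ee_rot: [[-0.312, 0.006, -0.95], [0.95, 0.004, -0.312], [0.002, -1.0, -0.007]]
wrist_force: [-0.3, 0.6, 0.5]
gripper_width: 0.9
```

```bash
python3 - <<'E'
from h import *
st()
im,d=capture('scene');save('s11',cv2.resize(im[180:340,280:480],None,fx=4,fy=3.7))
im,d=capture('top');save('t11',cv2.resize(im[90:240,180:400],None,fx=3.3,fy=3.3))
E
```

```text
17.4 [0.6102 0.2342 0.2251] [ 35.2  24.5   4.7   0.  -69.8 -17. ] [-0.3  0.6  0.5] 0.9
```

View pics/s11.png

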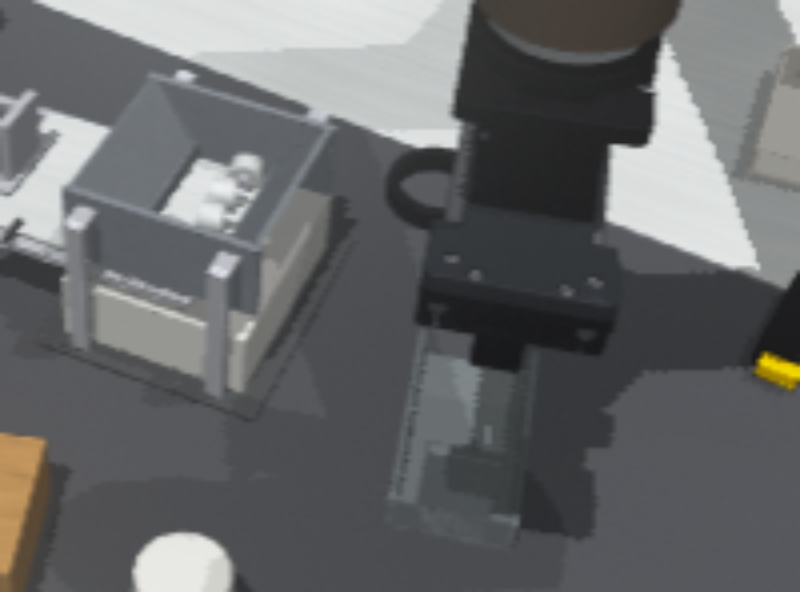

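View pics/t11.png

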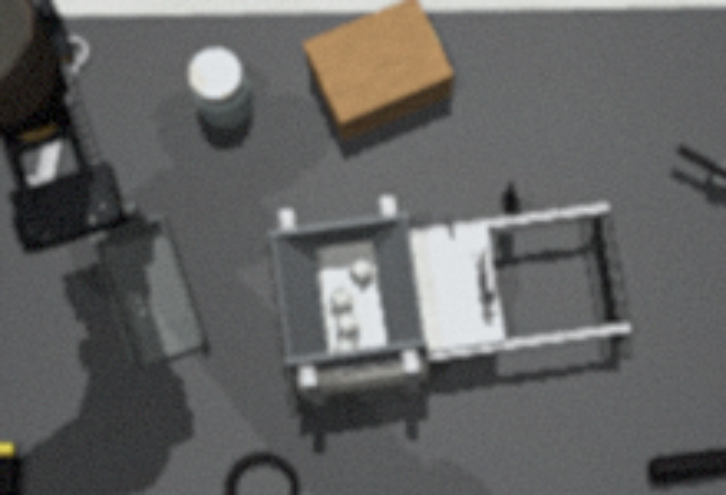

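```bash
python3 - <<'E'
from h import *
im,d=capture('top');a=cv2.resize(im[150:205,255:325],None,fx=9,fy=9,interpolation=cv2.INTER_CUBIC)
im2,d2=capture('scene');b=cv2.resize(im2[195:255,300:370],None,fx=9,fy=8.25,interpolation=cv2.INTER_CUBIC)
save('z12',cv2.resize(np.hstack([a,b]),None,fx=.63,fy=.63))
save('ts12',im)
t=np.radians(LY);R=np.array([[np.cos(t),-np.sin(t)],[np.sin(t),np.cos(t)]])
for n,dd in(('top',d),('scene',d2)):
    P=cloud(n,dd);L=P.copy();L[...,:2]=(P[...,:2]-LO)@R
    k=(abs(L[...,0])<.053)&(abs(L[...,1])<.03)&(L[...,2]>.078)&(L[...,2]<.12)
    # grid print of max z
    g=np.full((11,6),0);q=L[k]
    for x,y,z in q:
        i,j=int((x+.055)//.01),int((y+.03)//.01);g[i,j]=max(g[i,j],z*1000)
    print(n);print(g)
E
```

```text
top
[[ 94   0  87  95  96  95]
 [ 90   0   0  99 100  93]
 [ 95  78  97  96  93  93]
 [ 92   0  95  97  94  94]
 [ 93   0   0  94  92  98]
 [ 92   0  92  98  96  94]
 [ 93  93  79  92  90  97]
 [ 94  97  97   0   0  95]
 [ 97  96  92   0  78  96]
 [ 90   0   0   0  78  95]
 [119   0 110 114   0  93]]
scene
[[ 93 118 108 111 119 115]
 [ 92   0   0  95  96  91]
 [ 91   0   0  92  93  89]
 [ 94   0  92  95  93  91]
 [ 93   0   0  92  89  91]
 [ 91   0   0  94  96  91]
 [ 92   0   0  96  94  88]
 [ 89  92   0   0   0  91]
 [  0   0   0   0   0   0]
 [  0   0   0   0   0   0]
 [  0   0   0   0   0   0]]
```

View pics/z12.png

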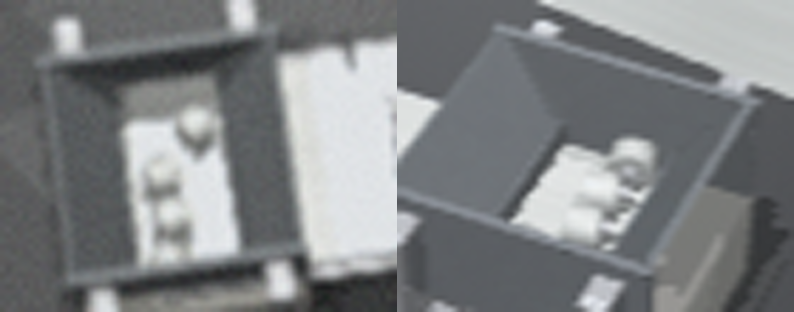

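Four bells lie in the hopper at loader x of about -42, -22, 0 and +22 mm, and the tray stands upright. Next is the gate.

```bash
cat >> c.py <<'E'
E
python3 - <<'E'
from h import *
import fk2 as N, fk as M
P=np.array([0.001,0.16,0.565,0.421,0,0.306,0.001,-0.08,0,0,-0.08])
G=l2w(0,-.1245,.2);print(G)
q,e=N.ik(G,Rt(-82.9),[8,15,-10,0,-65,-90],P);print(q.round(),e)
g2=l2w(0,-.1245-.06,.088);q,e=N.ik(g2,Rt(-82.9),q,P);print(q.round(),e)
st();print(rel(G,Rt(-82.9)))
E
```

```text
[ 0.53958838 -0.10524533  0.2       ]
[  6.  16. -12.  -0. -62. -89.] 5.0194355008411454e-12
[ -0.  24. -17.  -0. -48. -83.] 9.724992255101631e-12
17.6 [0.6087 0.2337 0.2202] [ 35.2  24.8   4.4  -0.1 -69.6 -17. ] [-0.4 -1.6 -0.2] 0.901
(array([-0.3007,  0.0196,  0.1711]), array([-1.1000e-03,  1.7631e+00,  1.6000e-03]))
```

Emit:
move_arm(increments="-0.3 -0.015 0 0.009 0 0.09 0; -0.3 -0.035 0 0.02 0 0.21 0; -0.3 -0.055 0 0.032 0 0.33 0; -0.3 -0.075 0 0.043 0 0.45 0; -0.3 -0.095 0 0.054 0 0.57 0; -0.3 -0.115 0 0.065 0 0.69 0; -0.3 -0.135 0 0.077 0 0.81 0; -0.3 -0.15 0 0.085 0 0.9 0")

```text
time_s: 18.4
tcp_pos: [0.5735, 0.0633, 0.2181]
ee_rot: [[0.555, -0.004, -0.832], [0.832, -0.0, 0.555], [-0.002, -1.0, 0.003]]
wrist_force: [0.1, 0.9, -0.9]
gripper_width: 0.651
```

```bash
python3 - <<'E'
from h import *
st();print(rel(l2w(0,-.1245,.21),Rt(-82.9)))
E
```

```text
18.4 [0.5735 0.0633 0.2181] [ 22.3  17.7  -6.7  -0.1 -65.8 -56. ] [ 0.1  0.9 -0.9] 0.651
(array([-0.159 ,  0.0082, -0.0654]), array([-0.002 ,  0.8583, -0.0032]))
```

Emit:
move_arm(increments="-0.3 -0.022 0 -0.009 0 0.12 0; -0.3 -0.046 0.002 -0.019 0 0.25 0; -0.3 -0.07 0.003 -0.029 0 0.38 0; -0.3 -0.095 0.005 -0.039 0 0.51 0; -0.3 -0.12 0.006 -0.05 0 0.64 0; -0.3 -0.14 0.007 -0.058 0 0.76 0; -0.3 -0.159 0.008 -0.065 0 0.858 0; -0.3 -0.159 0.008 -0.065 0 0.858 0")

```text
time_s: 19.2
tcp_pos: [0.5398, -0.1054, 0.2099]
ee_rot: [[0.992, -0.004, -0.125], [0.125, 0.001, 0.992], [-0.004, -1.0, 0.001]]
wrist_force: [0.9, -0.6, -0.6]
gripper_width: 0.649
```

```bash
python3 - <<'E'
from h import *
st();print(rel(l2w(0,-.1245,.088),Rt(-82.9)))
im,d=capture('scene');save('s13',cv2.resize(im[130:310,210:450],None,fx=3.3,fy=3.3))
im,d=capture('top');save('t13',cv2.resize(im[90:240,200:400],None,fx=3.3,fy=3.3))
E
```

```text
19.2 [ 0.5398 -0.1054  0.2099] [  5.8  15.4 -11.1  -0.1 -63.7 -88.6] [ 0.9 -0.6 -0.6] 0.649
(array([3.000e-04, 1.219e-01, 1.000e-04]), array([-0.0014,  0.0016, -0.004 ]))
```

View pics/s13.png

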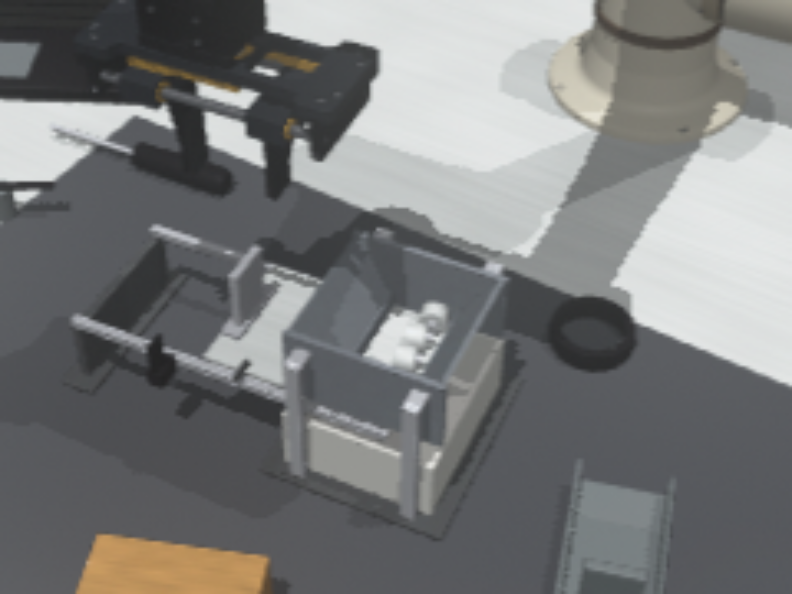

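The fingers straddle the pull plate (crop (245,290)), so I'm descending.

Emit:
move_arm(increments="-0.3 0 0.02 0 0 0 0; -0.3 0 0.045 0 0 0 0; -0.3 0 0.07 0 0 0 0; -0.3 0 0.09 0 0 0 0; -0.3 0 0.105 0 0 0 0; -0.3 0 0.115 0 0 0 0; -0.3 0 0.121 0 0 0 0; -0.3 0 0.121 0 0 0 0")

```text
time_s: 20.1
tcp_pos: [0.5413, -0.1032, 0.0899]
ee_rot: [[0.992, -0.001, -0.13], [0.13, 0.001, 0.992], [-0.001, -1.0, 0.001]]
wrist_force: [-0.0, -0.2, -0.4]
gripper_width: 0.649
```

```bash
python3 - <<'E'
from h import *
st();print(rel(l2w(0,-.1245,.088),Rt(-82.9)))
im,d=capture('scene');save('s14',cv2.resize(im[150:270,210:370],None,fx=4.9,fy=4.9))
E
```

```text
20.1 [ 0.5413 -0.1032  0.0899] [  6.   22.6 -19.9  -0.1 -47.5 -88.5] [-0.  -0.2 -0.4] 0.649
(array([-0.002 ,  0.0019, -0.0018]), array([-0.0011,  0.0062, -0.0014]))
```

View pics/s14.png

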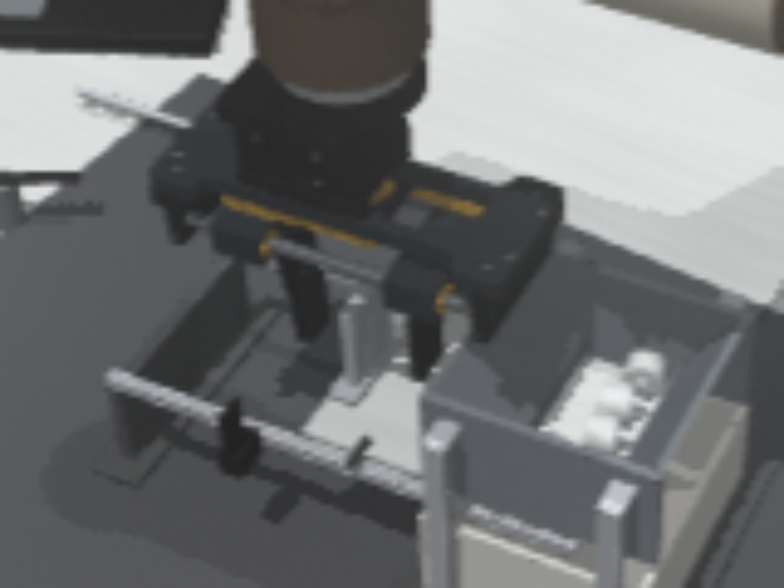

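Emit:
move_arm(increments="0.2 -0.001 0.001 -0.002 0 0 0; 1 -0.001 0.001 -0.002 0 0 0; 1 -0.001 0.001 -0.002 0 0 0; 1 -0.001 0.001 -0.002 0 0 0; 1 -0.001 0.001 -0.002 0 0 0; 1 -0.001 0.001 -0.002 0 0 0; 1 -0.001 0.001 -0.002 0 0 0; 1 -0.001 0.001 -0.002 0 0 0")

```text
time_s: 20.95
tcp_pos: [0.5408, -0.1056, 0.0896]
ee_rot: [[0.992, -0.0, -0.128], [0.128, 0.001, 0.992], [0.0, -1.0, 0.001]]
wrist_force: [-0.9, 0.3, 1.4]
gripper_width: 0.086
```

Emit:
move_arm(increments="1 0 0 0 0 0 0; 1 0 0 0 0 0 0; 1 0 0 0 0 0 0; 1 0 0 0 0 0 0")

```text
time_s: 21.35
tcp_pos: [0.5408, -0.1056, 0.0896]
ee_rot: [[0.992, -0.0, -0.129], [0.129, 0.001, 0.992], [0.0, -1.0, 0.001]]
wrist_force: [-0.3, 2.3, 0.4]
gripper_width: 0.089
```

```bash
python3 - <<'E'
from h import *
st();t=np.radians(LY);R=np.array([[np.cos(t),-np.sin(t)],[np.sin(t),np.cos(t)]])
print((sense()['tcp_pos'][:2]-LO)@R)
im,d=capture('scene');np.savez('scene15.npz',im=im,d=d);save('s15',cv2.resize(im[195:270,220:320],None,fx=7.8,fy=7.8,interpolation=cv2.INTER_CUBIC))
im,d=capture('top');np.savez('top15.npz',im=im,d=d);save('t15',cv2.resize(im[130:200,290:390],None,fx=7.8,fy=7.8,interpolation=cv2.INTER_CUBIC))
E
```

```text
21.35 [ 0.5408 -0.1056  0.0896] [  5.8  22.6 -20.   -0.1 -47.4 -88.3] [-0.3  2.3  0.4] 0.089
[ 0.00116097 -0.12500562]
```

View pics/s15.png

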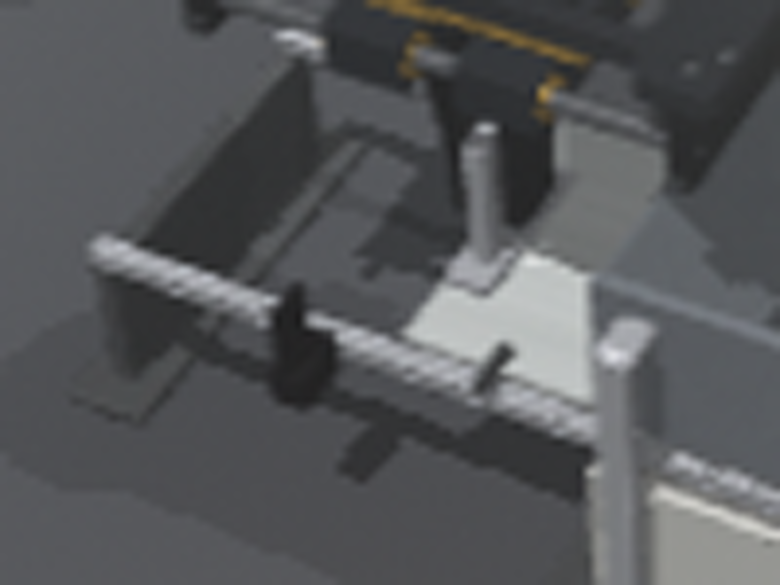

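View pics/t15.png

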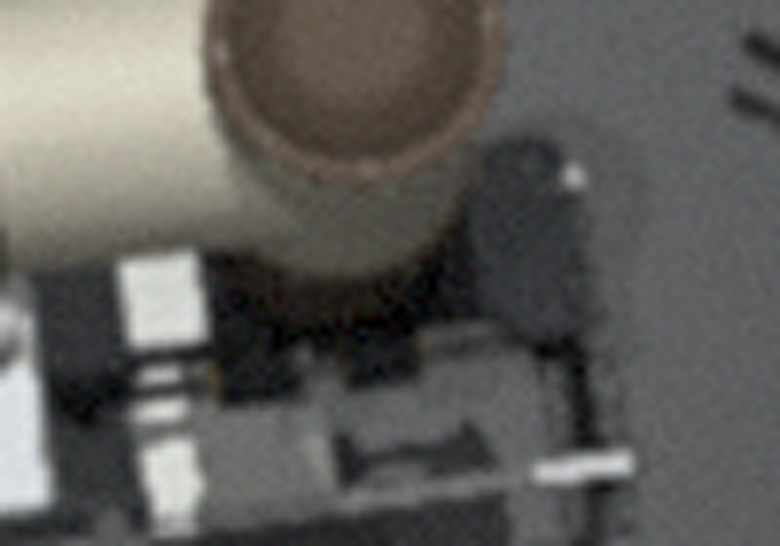

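```bash
python3 - <<'E'
from h import *
t=np.radians(LY);R=np.array([[np.cos(t),-np.sin(t)],[np.sin(t),np.cos(t)]])
for f,n in(('scene0','scene'),('top0','top'),('scene15','scene')):
    a=np.load(f+'.npz');P=cloud(n,a['d']);L=P.copy();L[...,:2]=(P[...,:2]-LO)@R
    g=a['im'].max(-1)
    k=(L[...,0]>.05)&(L[...,0]<.08)&(L[...,1]>-.125)&(L[...,1]<-.08)&(L[...,2]>.062)&(L[...,2]<.09)&(g<75);
    q=L[k];ys,xs=np.nonzero(k);print(f,'ptr',[(x,y,*(1000*v).round(0),) for x,y,v in zip(xs,ys,q)][:14])
    k=(L[...,0]>.055)&(L[...,0]<.085)&(L[...,1]>-.18)&(L[...,1]<-.14)&(L[...,2]>.078)&(L[...,2]<.12);q=L[k];print('mark',len(q),np.median(q,0).round(4),np.percentile(q[:,1],[10,90]))
    if n=='scene':
        px=lambda X,Y:(220+X/7.8,195+Y/7.8)
        w=plane('scene',[px(485,388),px(497,368)],.0775);print('ptr px',((w[:,:2]-LO)@R).round(4))
        w=plane('scene',[px(296,290)],.098);print('mark top',((w[:,:2]-LO)@R).round(4))
E
```

```text
scene0 ptr [(np.int64(284), np.int64(240), np.float64(52.0), np.float64(-99.0), np.float64(75.0)), (np.int64(283), np.int64(241), np.float64(57.0), np.float64(-99.0), np.float64(77.0)), (np.int64(283), np.int64(242), np.float64(57.0), np.float64(-99.0), np.float64(74.0)), (np.int64(282), np.int64(243), np.float64(63.0), np.float64(-98.0), np.float64(77.0)), (np.int64(281), np.int64(244), np.float64(68.0), np.float64(-98.0), np.float64(77.0)), (np.int64(282), np.int64(244), np.float64(59.0), np.float64(-101.0), np.float64(67.0))]
mark 29 [ 0.077  -0.159   0.0922] [-0.16089867 -0.157857  ]
ptr px [[ 0.0687 -0.0944]
 [ 0.0599 -0.095 ]]
mark top [[ 0.0736 -0.1571]]
top0 ptr []
mark 9 [ 0.0765 -0.16    0.0983] [-0.16130349 -0.15941354]
scene15 ptr [(np.int64(284), np.int64(240), np.float64(51.0), np.float64(-99.0), np.float64(75.0)), (np.int64(283), np.int64(241), np.float64(55.0), np.float64(-100.0), np.float64(75.0)), (np.int64(284), np.int64(241), np.float64(52.0), np.float64(-99.0), np.float64(72.0)), (np.int64(283), np.int64(242), np.float64(57.0), np.float64(-99.0), np.float64(73.0)), (np.int64(281), np.int64(244), np.float64(66.0), np.float64(-99.0), np.float64(75.0)), (np.int64(282), np.int64(244), np.float64(59.0), np.float64(-101.0), np.float64(68.0))]
mark 28 [ 0.0769 -0.1593  0.0909] [-0.16069757 -0.15802806]
ptr px [[ 0.0687 -0.0944]
 [ 0.0599 -0.095 ]]
mark top [[ 0.0736 -0.1571]]
```

Emit:
move_arm(increments="1 0 0 -0.005 0 0 0; 1 0 0 -0.012 0 0 0; 1 0 0 -0.02 0 0 0; 1 0 0 -0.028 0 0 0; 1 0 0 -0.036 0 0 0; 1 0 0 -0.043 0 0 0; 1 0 0 -0.05 0 0 0; 1 0 0 -0.055 0 0 0")

```text
time_s: 22.25
tcp_pos: [0.5473, -0.159, 0.0896]
ee_rot: [[0.992, -0.001, -0.128], [0.128, 0.003, 0.992], [-0.001, -1.0, 0.003]]
wrist_force: [-3.1, 8.4, 3.7]
gripper_width: 0.092
```

Emit:
move_arm(increments="1 0 0 0 0 0 0; 1 0 0 0 0 0 0; 1 0 0 0 0 0 0")

```text
time_s: 22.55
tcp_pos: [0.5473, -0.1588, 0.0896]
ee_rot: [[0.992, -0.001, -0.129], [0.129, 0.003, 0.992], [-0.001, -1.0, 0.003]]
wrist_force: [-2.4, 9.1, 4.4]
gripper_width: 0.087
```

```bash
cat > m.py <<'E'
from h import *
import sys
st();t=np.radians(LY);R=np.array([[np.cos(t),-np.sin(t)],[np.sin(t),np.cos(t)]])
print((sense()['tcp_pos'][:2]-LO)@R)
n=sys.argv[1]
im,d=capture('scene');np.savez('scene'+n+'.npz',im=im,d=d);save('s'+n,cv2.resize(im[195:270,220:320],None,fx=7.8,fy=7.8,interpolation=cv2.INTER_CUBIC))
im2,d2=capture('top');save('t'+n,cv2.resize(im2[120:215,250:390],None,fx=5.5,fy=5.5,interpolation=cv2.INTER_CUBIC))
save('h'+n,cv2.resize(im[180:290,280:390],None,fx=5.4,fy=5.4,interpolation=cv2.INTER_CUBIC))
P=cloud('scene',d);L=P.copy();L[...,:2]=(P[...,:2]-LO)@R
k=(L[...,0]>.055)&(L[...,0]<.085)&(L[...,1]>-.19)&(L[...,1]<-.13)&(L[...,2]>.071)&(L[...,2]<.12);q=L[k];ys,xs=np.nonzero(k)
for x,y,v,c in zip(xs,ys,q,im[k]): print(x,y,(1000*v).round(0),c.max(),end=' | ')
E
python3 m.py 16
```

```text
22.55 [ 0.5473 -0.1588  0.0896] [  0.   24.2 -17.2  -0.2 -48.6 -82.5] [-2.4  9.1  4.4] 0.087
[ 0.00102967 -0.17863866]
253 231 [  55. -186.   71.] 129 | 254 231 [  56. -183.   74.] 170 | 257 231 [  73. -160.  100.] 130 | 258 231 [  69. -160.   96.] 98 | 255 232 [  56. -180.   72.] 143 | 256 232 [  78. -160.  101.] 109 | 257 232 [  76. -158.  100.] 55 | 258 232 [  71. -159.   95.] 58 | 255 233 [  79. -162.   98.] 135 | 256 233 [  80. -159.  100.] 64 | 257 233 [  78. -157.   99.] 39 | 258 233 [  73. -157.   95.] 50 | 259 233 [  55. -168.   72.] 150 | 255 234 [  83. -159.  100.] 69 | 256 234 [  80. -158.   98.] 40 | 257 234 [  75. -159.   92.] 37 | 258 234 [  73. -158.   91.] 38 | 263 234 [  59. -154.   79.] 137 | 264 234 [  55. -154.   75.] 82 | 255 235 [  85. -158.   99.] 39 | 256 235 [  79. -160.   92.] 37 | 257 235 [  78. -158.   91.] 36 | 258 235 [  74. -158.   88.] 37 | 262 235 [  63. -154.   79.] 104 | 263 235 [  59. -154.   75.] 76 | 264 235 [  56. -153.   73.] 55 | 265 235 [  56. -150.   74.] 118 | 255 236 [  84. -159.   94.] 38 | 256 236 [  81. -159.   91.] 37 | 257 236 [  78.
[... 410 characters left out ...]
146 | 271 237 [  55. -134.   73.] 185 | 256 238 [  83. -158.   86.] 37 | 257 238 [  77. -160.   79.] 37 | 258 238 [  73. -160.   75.] 37 | 259 238 [  71. -159.   73.] 38 | 261 238 [  67. -155.   72.] 47 | 262 238 [  67. -152.   73.] 60 | 272 238 [  56. -130.   73.] 145 | 256 239 [  83. -158.   83.] 37 | 257 239 [  81. -158.   80.] 37 | 258 239 [  74. -160.   73.] 36 | 259 239 [  72. -158.   72.] 37 | 256 240 [  83. -159.   79.] 38 | 257 240 [  79. -159.   75.] 37 | 258 240 [  76. -159.   72.] 36 | 259 240 [  75. -156.   72.] 38 | 256 241 [  84. -159.   76.] 37 | 257 241 [  80. -159.   72.] 38 | 258 241 [  79. -157.   72.] 37 | 258 242 [  82. -155.   73.] 41 | 258 243 [  84. -154.   71.] 42 |
```

View pics/s16.png

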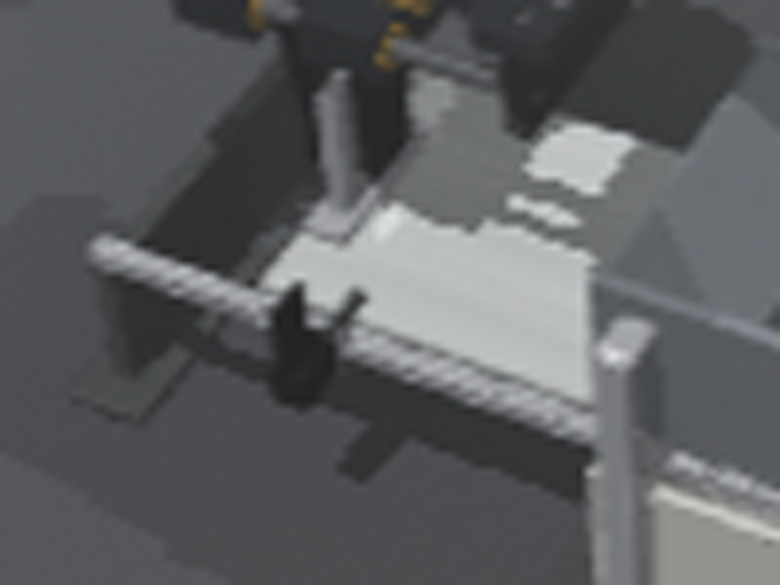

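View pics/h16.png

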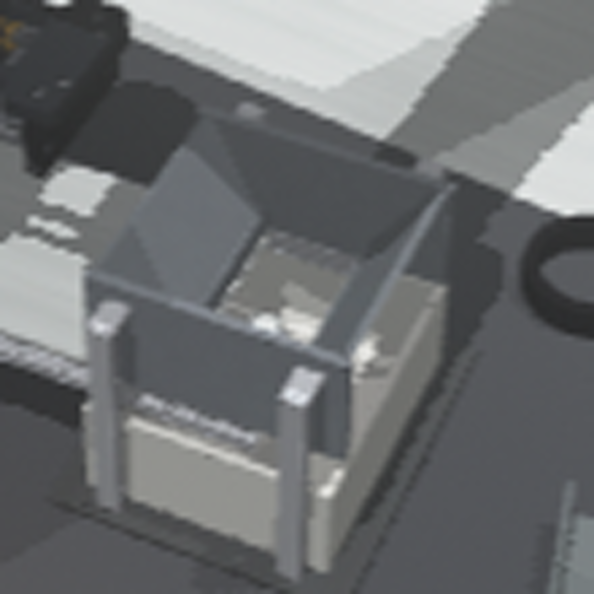

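The pointer (crop (350,305)) is about 5–6 mm short of the mark (crop (297,330)). The bells have already dropped. Pulling the rest.

Emit:
move_arm(increments="1 0 0 -0.002 0 0 0; 1 0 0 -0.004 0 0 0; 1 0 0 -0.006 0 0 0; 1 0 0 -0.006 0 0 0; 1 0 0 -0.006 0 0 0; 1 0 0 -0.006 0 0 0")

```text
time_s: 23.25
tcp_pos: [0.548, -0.1646, 0.0896]
ee_rot: [[0.992, -0.001, -0.129], [0.129, 0.003, 0.992], [-0.001, -1.0, 0.003]]
wrist_force: [-1.5, 10.2, 4.2]
gripper_width: 0.086
```

```bash
python3 m.py 17
```

```text
23.25 [ 0.548  -0.1646  0.0896] [ -0.6  24.4 -16.9  -0.2 -48.8 -81.8] [-1.5 10.2  4.2] 0.086
[ 0.00103816 -0.18444749]
252 230 [  56. -189.   74.] 188 | 253 231 [  55. -186.   72.] 151 | 257 231 [  70. -162.   97.] 130 | 258 231 [  68. -160.   96.] 98 | 256 232 [  77. -160.  101.] 109 | 257 232 [  76. -158.  101.] 55 | 258 232 [  72. -158.   97.] 58 | 255 233 [  79. -162.   98.] 134 | 256 233 [  77. -161.   97.] 64 | 257 233 [  75. -159.   96.] 39 | 258 233 [  71. -159.   92.] 50 | 261 233 [  57. -161.   77.] 142 | 262 233 [  56. -158.   78.] 81 | 255 234 [  83. -159.  100.] 69 | 256 234 [  79. -160.   96.] 39 | 257 234 [  75. -159.   92.] 37 | 258 234 [  73. -158.   91.] 37 | 260 234 [  60. -162.   76.] 109 | 261 234 [  59. -160.   76.] 85 | 262 234 [  58. -157.   77.] 58 | 256 235 [  81. -158.   95.] 38 | 257 235 [  76. -160.   89.] 37 | 258 235 [  72. -160.   85.] 38 | 260 235 [  65. -159.   78.] 76 | 261 235 [  62. -158.   77.] 55 | 262 235 [  59. -157.   74.] 59 | 264 235 [  56. -154.   72.] 150 | 265 235 [  56. -150.   74.] 168 | 266 235 [  55. -148.   74.] 187 | 255 236 [  85.
[... 278 characters left out ...]
 37 | 258 237 [  75. -158.   81.] 38 | 259 237 [  68. -161.   74.] 45 | 260 237 [  69. -157.   76.] 51 | 270 237 [  55. -137.   72.] 168 | 257 238 [  78. -159.   81.] 37 | 258 238 [  74. -159.   77.] 37 | 260 238 [  70. -157.   74.] 39 | 272 238 [  56. -131.   72.] 145 | 256 239 [  81. -160.   79.] 37 | 257 239 [  80. -158.   80.] 37 | 258 239 [  76. -158.   75.] 37 | 261 239 [  70. -154.   71.] 40 | 262 239 [  69. -152.   71.] 39 | 256 240 [  84. -159.   79.] 37 | 257 240 [  80. -159.   75.] 37 | 256 241 [  84. -159.   76.] 37 | 257 241 [  80. -159.   71.] 37 | 258 241 [  80. -156.   73.] 37 | 259 241 [  78. -155.   71.] 41 | 260 241 [  77. -152.   72.] 41 | 261 241 [  76. -150.   71.] 37 |
```

View pics/s17.png

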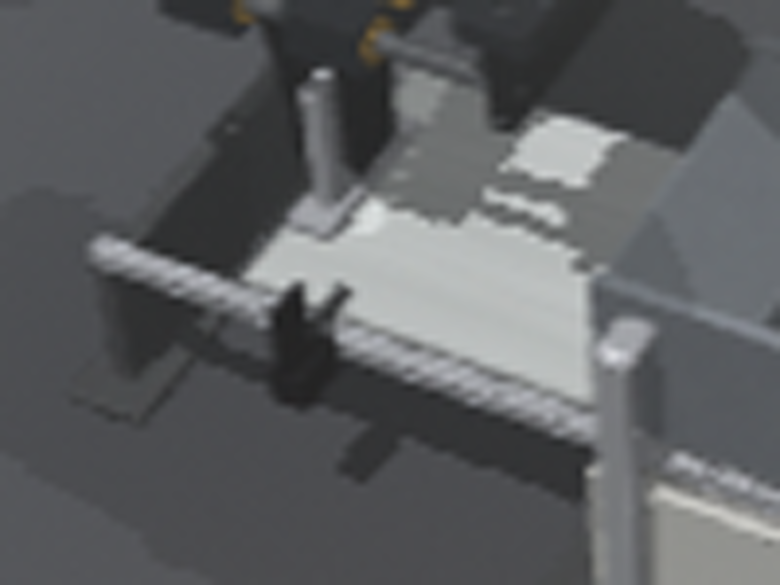

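View pics/t17.png

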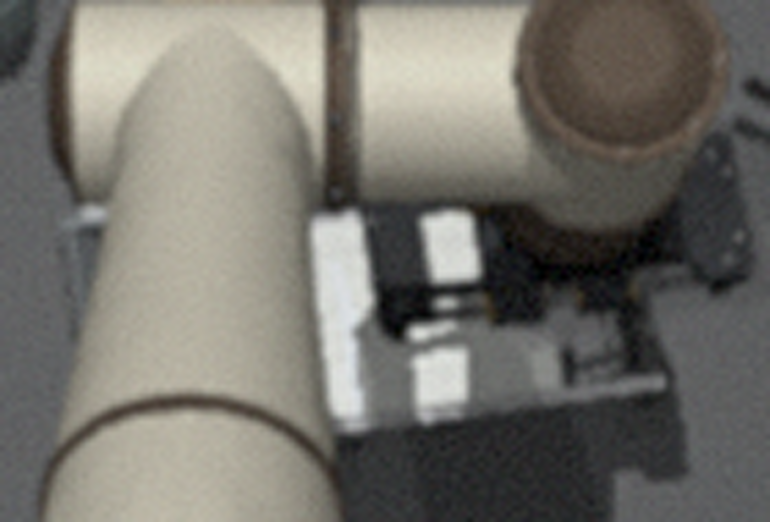

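View pics/h17.png

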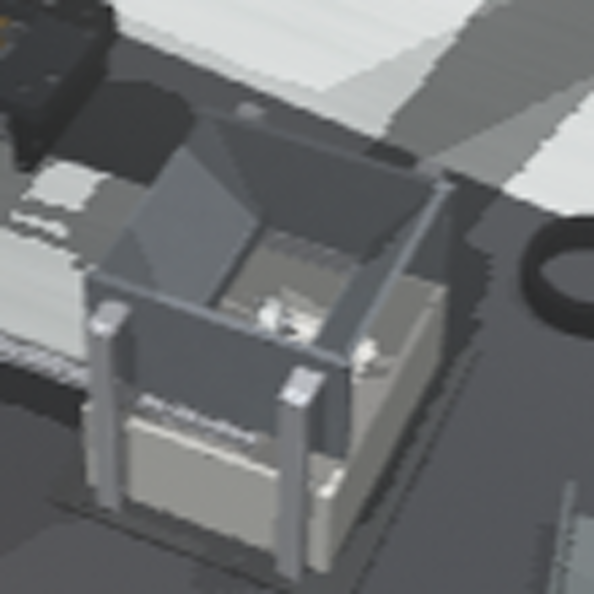

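Emit:
move_arm(increments="1 0 0 -0.0005 0 0 0; 1 0 0 -0.0005 0 0 0; 1 0 0 -0.0005 0 0 0; 1 0 0 -0.0005 0 0 0")

```text
time_s: 23.75
tcp_pos: [0.548, -0.165, 0.0896]
ee_rot: [[0.992, -0.001, -0.129], [0.129, 0.003, 0.992], [-0.001, -1.0, 0.004]]
wrist_force: [-2.2, 10.4, 3.8]
gripper_width: 0.093
```

```bash
python3 m.py 18 >/tmp/o; head -2 /tmp/o; python3 - <<'E'
from h import *
a=np.load('scene18.npz');im=a['im'];save('z18',cv2.resize(im[218:262,318:362],None,fx=13,fy=13,interpolation=cv2.INTER_CUBIC))
save('full18',im)
t=np.radians(LY);R=np.array([[np.cos(t),-np.sin(t)],[np.sin(t),np.cos(t)]])
P=cloud('scene',a['d']);L=P.copy();L[...,:2]=(P[...,:2]-LO)@R
k=(abs(L[...,0])<.065)&(abs(L[...,1])<.055)&(L[...,2]>.014)&(L[...,2]<.056)&(im.min(-1)>60)
ys,xs=np.nonzero(k);q=L[k]
g=np.zeros((13,11),int)
for x,y,z in q:
    i,j=int((x+.065)//.01),int((y+.055)//.01);g[i,j]=max(g[i,j],z*1000)
print(g)
k=(abs(L[...,0])<.05)&(abs(L[...,1])<.024)&(L[...,2]>.062)&(L[...,2]<.11);print('in throat',k.sum(),np.c_[np.nonzero(k)][:10].tolist())
E
```

```text
23.75 [ 0.548  -0.165   0.0896] [ -0.6  24.5 -16.8  -0.3 -48.8 -81.8] [-2.2 10.4  3.8] 0.093
[ 0.00101445 -0.18480748]
[[19 44 46 48 46 46 40  0 31 52 55]
 [ 0  0 29 31 23  0  0  0  0  0  0]
 [ 0  0 30 31 29  0  0  0  0  0  0]
 [ 0  0  0 24  0  0  0  0  0  0  0]
 [ 0  0  0  0  0  0  0  0  0  0  0]
 [ 0  0  0  0  0  0  0  0  0  0  0]
 [ 0  0  0  0  0  0  0  0  0  0  0]
 [ 0  0  0  0  0  0  0  0  0  0  0]
 [ 0  0  0  0  0  0  0  0  0  0  0]
 [ 0  0  0  0  0  0  0  0  0  0  0]
 [ 0  0  0  0  0  0  0  0  0 28  0]
 [ 0  0  0  0  0  0  0  0  0  0  0]
 [ 0  0  0  0  0  0  0  0  0  0  0]]
in throat 0 []
```

View pics/z18.png

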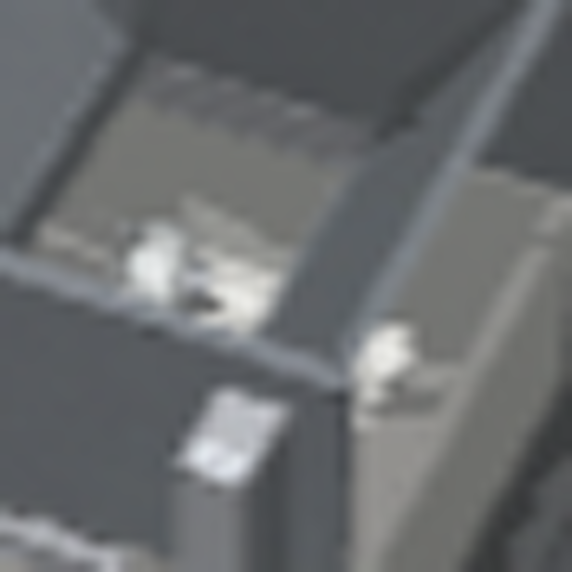

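View pics/full18.png

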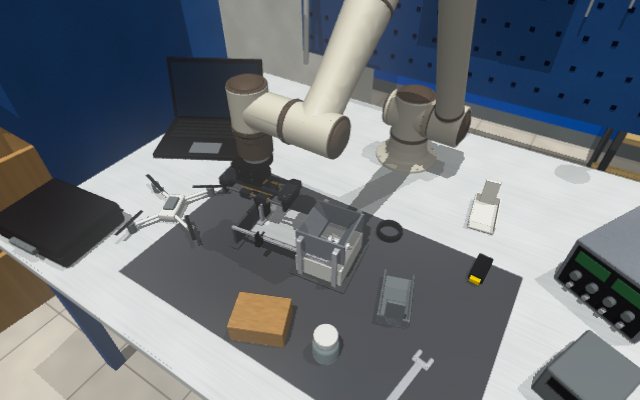

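```bash
tail -1 /tmp/o | tr '|' '\n' | grep -E "\[ *(6[0-9])\. " ; python3 - <<'E'
from station import r
print(r.finish_job())
E
```

```text
260 234 [  63. -160.   79.] 100 
 261 234 [  61. -158.   79.] 75 
 260 235 [  64. -160.   77.] 67 
 261 235 [  62. -158.   77.] 50 
 259 236 [  67. -161.   76.] 45 
 260 236 [  66. -158.   77.] 53 
 259 237 [  68. -161.   74.] 45 
 260 237 [  65. -159.   72.] 46 
 261 238 [  67. -156.   71.] 42 
 262 238 [  67. -153.   72.] 61 
the job is handed in; nothing more can be done
None
```

I handed the job in at about 24 s with the gripper still holding the gate at the set mark. All four bells were tipped into the hopper with the gate shut. The empty tray was then set back upright at its old place, and the gate pulled out about 60 mm.

**Last checks:**
- **Pointer:** it lies at y ≈ -159 mm in the loader's frame, and the mark at -159 to -160 mm. That is about 1 mm apart, within the 5 mm allowed.
- **Grip:** the gripper opening matches the 8 mm plate, and the wrist reads a steady 10 N from the spring.
- **Hopper:** the throat shows empty in the depth image.
- **Tray and bystanders:** the tray stands upright, and the things on the bench look undisturbed.

**Not fully confirmed:** I could count only three bells, perhaps four, in the box, because the hopper wall hides part of it. All four were counted in the hopper just before the pull.

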